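# Ballast and load the sample rail on the beekeeping counter

## Robot

A 6-joint arm with a two-finger parallel gripper is mounted at the origin on the work surface. World frame = base frame: x ahead of the robot, y to its left, z up, the work surface at z = 0. Lengths are in m, angles in rad, forces in N, time in s.
With the tool pointing down it reaches from about 0.275 to 0.725 m from the base axis. Payload 5.6 kg.
Tool frame: the origin (TCP) lies on the centre line of the jaws, within the pads' length; the fingertips stand 17 mm ahead of it and the grasp point (between the pads) lies 2 mm behind it; z points along the fingers, y is the line along which they close (so a half turn about z gives the same grasp; the last joint's range is limited). The gripper opens to 85 mm and grips with 20 to 120 N. Pads are 22 mm wide; open, the fingers measure 114 mm over their backs; the gripper's body (76 mm by 85 mm) begins 54 mm behind the grasp point. The pads swing forward as they close: fully open they stand 13 mm farther back than shut.
Start: joints at [-0.958, 0.255, 0.108, 0, -1.424, -0.285], TCP at [0.177, -0.521, 0.248] pointing down, gripper open.
Joint ranges: [-2.95, 2.95], [-1.21, 1.97], [-1.09, 1.5], [-2.87, 1.71], [-2.94, -0.07], [-3.05, 3.05]. Speed limits (rad/s): [2.57, 2.57, 3.14, 3.14, 3.14, 3.14].

## Interface

Orientations are given as [roll, pitch, yaw] about the fixed x, y, z axes, in that order (R = Rz(yaw) Ry(pitch) Rx(roll)).
In Python, from cell import read_state, camera, calibration, hand_in, find_in, trace gives the robot as it stands.
- The arm moves only by the tool servo_tool, never from a script. Its argument "steps" is a list of rows, each a list of 7 numbers: the turn, a rotation vector about the tool's x, y, z in rad, then the shift along the tool's x, y, z in m, then the closure, from 0 (fully open) to 1 (shut). A call has 1 to 12 rows; each row shifts and turns the commanded pose from where the row before left it, along the tool's axes as they then stand; what a row does not reach is not made up. A row lasts 1/10 s, in which the tool goes at most 50 mm and 8.59 degrees, less where a joint would pass 70% of its speed; a pose out of reach is approached as far as the arm can. A call is refused whole if a number of a shift passes 0.05 or a number of a turn 0.15, either way. A call with a gripper value outside its range is refused whole. The fingers move at their own pace and stop on an object; "grip_force" is the grip in N (left out, the last holds). Time passes only in rows, so rows that do not move let the fingers close. It gives the time, the measured TCP pose, the force, the opening and the grip force at its end, in the units of the state.
- read_state(): the state, without advancing time (a new reading comes with each control period).
- camera(name): name is "scene" or "side" or "wrist"; returns (picture, depth): 480x640x3 uint8, red, green, blue; 480x640 float32, m along the optical axis (not along the pixel's ray), 0 where there is no reading.
- calibration(name): a dict with "K" (3x3 intrinsics, pixels), "R" (3x3) and "t" (3): a world point X has camera coordinates R X + t. Camera axes: x right, y down, z forward; pixel columns grow to the right and rows downward; lengths in m; the calibration is good to about 2 mm. A picture is of the moment at which its call begins: read the wrist's pose just before it. calibration takes no time and is no camera call; for the wrist camera it gives the pose at the moment of the call.
- hand_in(): hands the job in; it is judged then, once.
Trained networks look in the newest picture that a camera, given by its name, has taken for a name from the list of things; names that differ only in an ending like _2 or _b are one class to them, and where a whole thing is asked for, a point or a joint stands for the part that bears it (a point fixed in the world has none). Each returns a list of dicts, best first, with "p" (0 to 1); they miss things now and then, are a little off and sometimes report something else, mostly with a low value. They report only what shows in the picture. A call takes as long as a camera call. They do not tell look-alikes from the thing itself.
- find_in(camera, query): "box" ([left, top, right, bottom] in pixels, round what is visible of it).
- trace(camera, query): "mask" (480x640 bool, what is visible of it) and "box" ([left, top, right, bottom] in pixels, round what is visible of it).
The state is a dict: "t": time; "q": joint angles; "joint_vel": joint speeds; "joint_torque": joint torques, N m; "position": TCP position; "tool_rot": TCP orientation; "contact_force": force on the tool from outside, world axes, zero at the start; "moment": the same for the moment, N m; "opening": finger opening in m; "finger_force": force on a finger pad.
Only numpy, scipy, OpenCV 4.12 (cv2) and the standard library are available. Lean on these libraries where they do the work, as an engineer would, in place of code of your own. Each camera call takes 0.05 s, during which the arm holds its last target. There are 200 camera calls.

## Task

Get the counter display rack ready. Walk the heavy steel ballast bar end over end along the rack's board, from the rubber pad where it lies, to the rubber pad at the far end. Stand it up on its leading end, lay it over onwards in the middle of the board, stand it up on its other end and lay it over onto the far pad, without ever lifting it clear of the board; leave it lying lengthwise on that pad. Hook every sample tin there is onto the slim loading end of the rail and slide it along to its white mark: the tall round tin to the farthest mark, the square tin to the middle one, the small round tin to the nearest, hanging free with its hook over its mark. Leave the smoker, honey jar, hive tool and brush where they are.

Things in the scene. Friction and masses are not known exactly. Their poses are not given: they have to be found in the camera images.
- rack: Fixed display rack, yaw within 6 degrees. Origin: centre of the underside of its board, 220 (x) x 480 (y) x 12 mm. Lane along x = -60 mm, with a pad at each end. Rail parallel to y at x = +70 mm, a flat-topped bar 12 mm wide, top at z = 170, on 20 mm square posts at y = +222 and -228 (tops at 170). Rail 12 mm deep (slim) for y = +212 to +90, 32 mm deep for y = +90 to -218.
- pad_start (a point): Centre of the start pad (flush black rubber, 52 x 165 mm), at rack x -60, y +151 mm, on the board's top, 12 mm above the table.
- pad_end (a point): Centre of the far pad (same size), on the board's top at rack x -60, y -151 mm: 302 mm from pad_start along the rack's -y.
- load (a point): Middle of the rail's slim loading end, on its top centre line, rack y +152 mm; axes as the rack's. Only here can a hook pass: hold the tin on the robot's side, hook opening (+x) towards the rail, lip above the rail's top, the whole tin within the slim end; move it across and lower it. Where the rail is deep a hook cannot be put on or off, but slides freely.
- mark1 (a point): Nearest mark (white band 14 mm wide round the rail), for the small round tin: rail top centre line, rack y +20 mm; axes as the rack's.
- mark2 (a point): Middle mark (white band), for the square tin: rail top centre line, rack y -80 mm; axes as the rack's.
- mark3 (a point): Farthest mark (white band), for the tall round tin: rail top centre line, rack y -180 mm; axes as the rack's.
- bar: Loose steel ballast bar, 26 x 26 mm, 125 mm long along its y, about 0.66 kg. Origin: centre of its long underside at the start. It lies along the lane on the start pad, and stands by itself on either square end. Each turn end over end (up about the bottom edge of the leading end, then down over that end's next edge) carries it on by 125 + 26 = 151 mm.
- bar_a (a point): Centre of the bar's end face at its +y (62.5 mm from the middle): the trailing end at the start, away from the far pad.
- bar_b (a point): Centre of the bar's end face at its -y: the leading end at the start, nearer the far pad.
- tin_small: Small round closed steel tin, 54 mm across, 35 mm high, brass-coloured lid, 90 g. Origin: centre of its underside, z up. On the lid (z = 35 mm) stands a rigid strap hook, 14 mm wide in y, an upside-down J open to +x: shank at x -15..-10, flat top with underside at z 79, x -15..15, lip at x 10..15 down to z 61. On the hook top a wooden grip tab, 12 mm thick in y, 26 wide in x, z 84 to 116.
- tin_square: Square closed steel tin, 56 x 56 mm, 52 mm high, brass-coloured lid, 140 g. Origin: centre of its underside, z up. On the lid (z = 52 mm) stands a rigid strap hook, 14 mm wide in y, an upside-down J open to +x: shank at x -15..-10, flat top with underside at z 96, x -15..15, lip at x 10..15 down to z 78. On the hook top a wooden grip tab, 12 mm thick in y, 26 wide in x, z 101 to 133.
- tin_tall: Tall round closed steel tin, 66 mm across, 75 mm high, brass-coloured lid, 200 g. Origin: centre of its underside, z up. On the lid (z = 75 mm) stands a rigid strap hook, 14 mm wide in y, an upside-down J open to +x: shank at x -15..-10, flat top with underside at z 119, x -15..15, lip at x 10..15 down to z 101. On the hook top a wooden grip tab, 12 mm thick in y, 26 wide in x, z 124 to 156.
- tin_small_hook (a point): Middle of the underside of the small tin's hook top, 79 mm above its origin: rests on the rail's top when hung; axes as the tin's.
- tin_square_hook (a point): Middle of the underside of the square tin's hook top, 96 mm above its origin; axes as the tin's.
- tin_tall_hook (a point): Middle of the underside of the tall tin's hook top, 119 mm above its origin; axes as the tin's.
- smoker: Bystander: stainless bee smoker, 100 mm across, 205 mm high, with a wooden bellows, beyond the rack. Leave it.
- jar: Bystander: honey jar, 68 mm across, 85 mm high, yellow cap. Leave it.
- hive_tool: Bystander: flat scraper with a handle lying on the table to the robot's right. Leave it.
- bee_brush: Bystander: brush lying beyond the rack to the right. Leave it.
Things that resemble listed ones, but are neither listed nor needed, are in the scene too. What is shaped like the tin_square but blue or red is not meant. Leave any orange look-alike of the bar alone.

How it is judged:
By the outcome, as a careful person would: the job done as asked, in the order asked, and still so for the second after the job is handed in, with the robot touching nothing.
Of tin_small, tin_square, tin_tall only 2 to 3 are there at a start; the rules pass over those that are not, and their reading is None.
At some moment in a run one of tin_small, tin_square, tin_tall may be knocked a few centimetres aside while the robot is not near it.
Once in a run the grip may slacken for a moment while it holds something.
It also fails if it takes over 210 s, if anything falls off the work surface, if the arm or the gripper's body presses on something with over 40 N, if the wrist force passes 120 N, or if a joint passes its speed limit or range.

## Working session

There is one attempt and no reset: what is moved stays moved. The work goes in short steps, Python scripts to look and compute and a tool call to move; the robot and the scene stay as the last step left them, time stands still between calls to the robot, and variables do not carry over. Pictures are saved under pics/ and viewed, at most 14 in all, crops included, and the job is handed in when it is done.

Besides the shell and the picture viewer there is one more tool, called after "Emit:" as a command line: name --pt "numbers of a row" for each row, then --argument value for the rest. servo_tool: Moves the arm, as the interface text tells. Its arguments: {"type":"object","properties":{"steps":{"type":"array"},"grip_force":{"type":"number"}},"required":["steps"]}

```bash
ls; mkdir -p pics; cat > h.py <<'E'
import numpy as np, cv2
from cell import *
def cloud(name):
    c=calibration(name); im,d=camera(name)
    K,R,t=np.array(c['K']),np.array(c['R']),np.array(c['t'])
    v,u=np.mgrid[0:480,0:640]
    P=np.stack([(u-K[0,2])/K[0,0]*d,(v-K[1,2])/K[1,1]*d,d],-1)
    W=(P-t)@R
    W[d==0]=np.nan
    return im,W
def save(n,im): cv2.imwrite('pics/'+n,cv2.cvtColor(im,cv2.COLOR_RGB2BGR))
E
python3 - <<'E'
from h import *
s=read_state(); print({k:np.round(v,3) for k,v in s.items()})
for n in ['scene','side']:
    im,W=cloud(n); save(n+'0.png',im); np.save(n+'W.npy',W)
    for q in ['bar','tin_small','tin_square','tin_tall','rack','jar','smoker']:
        for r in trace(n,q)[:4]:
            m=r['mask']; p=W[m]; p=p[~np.isnan(p[:,0])]
            if len(p): print(n,q,round(r['p'],2),np.round(r['box']),np.round(np.median(p,0),3),np.round(np.percentile(p,2,0),3),np.round(np.percentile(p,98,0),3),np.median(im[m],0))
E
```

```text
pics
{'t': np.float64(0.0), 'q': array([-0.958,  0.256,  0.107, -0.   , -1.424, -0.285]), 'joint_vel': array([ 0.   ,  0.001, -0.   , -0.001,  0.001,  0.   ]), 'joint_torque': array([-0.0000e+00, -3.8663e+01,  2.3795e+01,  5.3650e+00, -6.0000e-03,
        0.0000e+00]), 'position': array([ 0.177, -0.52 ,  0.247]), 'tool_rot': array([ 3.14 , -0.   , -2.814]), 'contact_force': array([0.232, 0.209, 0.915]), 'moment': array([ 0.005, -0.013,  0.025]), 'finger_force': np.float64(0.0), 'opening': np.float64(0.085)}
scene bar 0.74 [422. 306. 442. 335.] [0.479 0.397 0.037] [0.447 0.369 0.007] [0.496 0.419 0.116] [107.  100.   88.5]
scene bar 0.72 [320. 238. 359. 264.] [0.466 0.045 0.038] [ 0.445 -0.013  0.017] [0.481 0.105 0.045] [110. 105.  99.]
scene bar 0.72 [376. 354. 416. 390.] [0.647 0.413 0.027] [0.585 0.391 0.002] [0.704 0.435 0.034] [152.  78.  32.]
scene bar 0.5 [393. 269. 422. 308.] [0.443 0.29  0.052] [0.406 0.256 0.001] [0.462 0.314 0.135] [105.  93.  79.]
scene tin_small 0.64 [420. 304. 439. 335.] [0.478 0.397 0.037] [0.447 0.369 0.006] [0.496 0.419 0.119] [107.  99.  86.]
scene 
[... 1649 characters left out ...]
in_square 0.64 [342. 326. 375. 383.] [0.432 0.295 0.052] [0.404 0.211 0.001] [0.46  0.317 0.134] [94. 78. 66.]
side tin_square 0.51 [338. 267. 353. 310.] [0.462 0.06  0.038] [ 0.444 -0.011  0.012] [0.48  0.11  0.042] [98. 89. 85.]
side tin_tall 0.89 [291. 314. 320. 380.] [0.54  0.29  0.074] [0.51  0.249 0.002] [0.57  0.308 0.156] [76. 66. 62.]
side rack 0.86 [271. 160. 367. 325.] [ 0.542 -0.049  0.013] [ 0.423 -0.319  0.008] [0.645 0.146 0.172] [137. 101.  64.]
side jar 0.61 [213. 255. 245. 296.] [0.738 0.05  0.06 ] [0.711 0.004 0.005] [0.773 0.063 0.089] [106. 104.  77.]
side smoker 0.19 [275. 162. 367. 328.] [ 0.543 -0.048  0.013] [ 0.423 -0.318  0.008] [0.645 0.146 0.172] [137. 101.  63.]
```

```bash
python3 - <<'E'
from h import *
a=cv2.imread('pics/scene0.png');b=cv2.imread('pics/side0.png')
a=cv2.resize(a[160:420,190:490],None,fx=2,fy=2);b=cv2.resize(b[150:450,200:440],(0,0),fx=1.733,fy=1.733)
c=np.hstack([a,b]);c=cv2.resize(c,None,fx=.78,fy=.78) ;print(c.shape);cv2.imwrite('pics/both0.png',c)
for n in ['scene','side']:
    W=np.load(n+'W.npy').reshape(-1,3); W=W[~np.isnan(W[:,0])]
    # rail top
    m=(abs(W[:,2]-.170)<.007)&(W[:,0]>.5)&(W[:,0]<.7)&(W[:,1]>-.36)&(W[:,1]<.18)
    p=W[m]; pf=np.polyfit(p[:,1],p[:,0],1)
    for _ in range(4):
        r=p[:,0]-np.polyval(pf,p[:,1]); p=p[abs(r-np.median(r))<.012]; pf=np.polyfit(p[:,1],p[:,0],1)
    print(n,'rail',len(p),pf,'yaw',-np.arctan(pf[0]),np.percentile(p,[0,1,99,100],0).round(4).tolist())
    m=(abs(W[:,2]-.012)<.005)&(W[:,0]>.38)&(W[:,0]<.7)&(W[:,1]>-.36)&(W[:,1]<.18)
    p=W[m]; r=cv2.minAreaRect((p[:,:2]*1000).astype(np.float32)); print(r)
    m=(abs(W[:,2]-.038)<.005)&(abs(W[:,0]-.462)<.03)&(abs(W[:,1]-.05)<.09)
    p=W[m]; print('bar',cv2.minAreaRect((p[:,:2]*1000).astype(np.float32)),len(p), p.mean(0))
E
```

```text
(406, 792, 3)
scene rail 781 [-0.08615297  0.59967265] yaw 0.08594076574236968 [[0.5767, -0.3272, 0.163], [0.5812, -0.3213, 0.1634], [0.6345, 0.1408, 0.1768], [0.6374, 0.1435, 0.177]]
((539.9886474609375, -89.42568969726562), (538.3241577148438, 319.6539611816406), 89.87637329101562)
bar ((462.5657043457031, 43.94720458984375), (33.20054244995117, 126.8952407836914), 7.6334428787231445) 259 [0.46257602 0.04608313 0.03865653]
side rail 609 [-0.08454866  0.59884775] yaw 0.0843480502326177 [[0.5789, -0.3299, 0.1635], [0.5798, -0.3218, 0.1642], [0.634, 0.1443, 0.1746], [0.6365, 0.147, 0.1756]]
((544.7431030273438, -92.1385498046875), (512.9140014648438, 307.3250732421875), 85.423828125)
bar ((461.3002014160156, 47.07390594482422), (26.74852752685547, 129.51536560058594), 7.211480140686035) 378 [0.4614281  0.05124868 0.03897984]
```

View pics/both0.png

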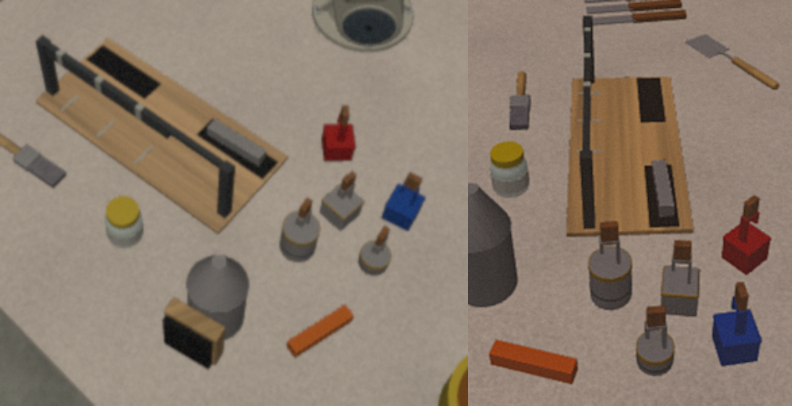

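```bash
cat >> h.py <<'E'
from scipy.spatial.transform import Rotation as Ro
yaw=.085; O=np.array([.537,-.094,0])   # rack pose estimate
def rk(x,y,z): return O+Ro.from_euler('z',yaw).apply([x,y,z])
def rot(th,tilt=0): return Ro.from_euler('xyz',[np.pi,0,th])*Ro.from_euler('y',tilt)
def here():
    s=read_state(); return np.array(s['position']),Ro.from_euler('xyz',s['tool_rot'])
def plan(way,start=None,dec=4):
    """way: list of (pos, Rotation, n rows, closure); prints rows"""
    p,R=start or here(); out=[]
    for P,Q,n,c in way:
        p0=p; P=np.array(P)
        for i in range(n):
            k=n-i
            dr=(R.inv()*Q).as_rotvec()/k; dp=R.inv().apply(P-p)/k
            dr=dr.round(dec); dp=dp.round(dec)
            # shift assumed in axes before the row's turn
            p=p+R.apply(dp); R=R*Ro.from_rotvec(dr)
            out.append([*map(float,dr),*map(float,dp),c])
    for j in range(0,len(out),12): print(str(out[j:j+12]).replace(' ','').replace('-0.0,','0,').replace('0.0,','0,'))
E
python3 - <<'E'
from h import *
plan([((.46,.05,.35),rot(yaw-np.pi/2),14,0)])
E
```

```text
[[0,0,-0.0949,-0.0323,0.0321,-0.0073,0],[0,0,-0.0949,-0.0351,0.0289,-0.0073,0],[0,0,-0.0948,-0.0377,0.0254,-0.0073,0],[0,0,-0.0949,-0.04,0.0217,-0.0073,0],[0,0,-0.0948,-0.0418,0.0179,-0.0072,0],[0,0,-0.0949,-0.0434,0.0138,-0.0073,0],[0,0,-0.0948,-0.0445,0.0096,-0.0072,0],[0,0,-0.0949,-0.0452,0.0054,-0.0073,0],[0,0,-0.0948,-0.0455,0.0011,-0.0072,0],[0,0,-0.0949,-0.0454,-0.0032,-0.0073,0],[0,0,-0.0948,-0.0449,-0.0075,-0.0072,0],[0,0,-0.0949,-0.0439,-0.0117,-0.0073,0]]
[[0,0,-0.0948,-0.0426,-0.0158,-0.0072,0],[0,0,-0.0949,-0.041,-0.0198,-0.0073,0]]
```

Emit:
servo_tool --pt "0 0 -0.095 -0.032 0.032 -0.007 0" --pt "0 0 -0.095 -0.035 0.029 -0.007 0" --pt "0 0 -0.095 -0.038 0.025 -0.007 0" --pt "0 0 -0.095 -0.04 0.022 -0.007 0" --pt "0 0 -0.095 -0.042 0.018 -0.007 0" --pt "0 0 -0.095 -0.043 0.014 -0.007 0" --pt "0 0 -0.095 -0.044 0.01 -0.007 0" --pt "0 0 -0.095 -0.045 0.005 -0.007 0" --pt "0 0 -0.095 -0.045 0.001 -0.007 0" --pt "0 0 -0.095 -0.045 -0.003 -0.007 0" --pt "0 0 -0.095 -0.045 -0.007 -0.007 0" --pt "0 0 -0.095 -0.044 -0.012 -0.007 0"

```text
t: 2.0
position: [0.418, -0.0305, 0.333]
tool_rot: [-3.14, 0.0, -1.669]
contact_force: [0.9, -0.8, -0.1]
opening: 0.0854
finger_force: 0.0
```

Emit:
servo_tool --pt "0 0 -0.095 -0.043 -0.016 -0.007 0" --pt "0 0 -0.095 -0.041 -0.02 -0.007 0" --pt "0 0 0 0 0 0 0" --pt "0 0 0 0 0 0 0" --pt "0 0 0 0 0 0 0"

```text
t: 2.5
position: [0.4582, 0.049, 0.3464]
tool_rot: [-3.142, -0.0, -1.485]
contact_force: [-0.7, -0.5, 0.2]
opening: 0.0854
finger_force: 0.0
```

```bash
python3 - <<'E'
from h import *
p,R=here(); print(p.round(4),R.as_euler('xyz').round(4),read_state()['q'],read_state()['t'])
im,W=cloud('wrist'); save('w1.png',im)
f=W.reshape(-1,3); f=f[~np.isnan(f[:,0])]
for q in ['bar','tin_tall','tin_square','tin_small']:
  for r in trace('wrist',q)[:3]:
    w=W[r['mask']]; w=w[~np.isnan(w[:,0])]; 
    if len(w): print(q,round(r['p'],2),np.round(r['box']),np.round(np.median(w,0),3))
p=f[(abs(f[:,2]-.038)<.005)&(abs(f[:,0]-.462)<.04)&(abs(f[:,1]-.05)<.1)]
print('bar',cv2.minAreaRect((p[:,:2]*1000).astype(np.float32)),len(p),p.mean(0))
E
```

```text
[0.4582 0.049  0.3464] [-3.1415e+00 -2.0000e-04 -1.4846e+00] [ 4.48471740e-01  6.53650953e-02  1.24418319e-01  1.93835394e-04
 -1.62983404e+00 -3.62304857e-01] 2.5
bar 0.62 [314. 148. 333. 241.] [0.463 0.044 0.038]
tin_tall 0.81 [231. 314. 284. 403.] [0.539 0.264 0.075]
tin_square 0.91 [385. 271. 437. 352.] [0.334 0.184 0.052]
tin_square 0.77 [309. 327. 356. 387.] [0.434 0.274 0.052]
tin_square 0.75 [355. 375. 391. 385.] [0.353 0.341 0.009]
bar ((462.98065185546875, 46.05256652832031), (25.999143600463867, 124.8926773071289), 7.363919734954834) 1900 [0.46326189 0.04364547 0.03852087]
```

View pics/w1.png

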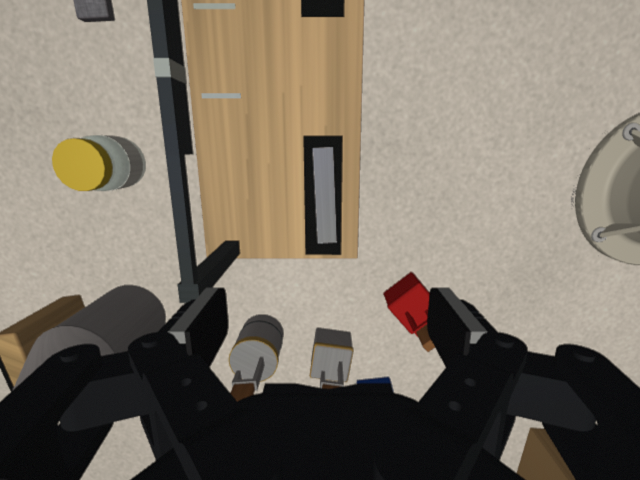

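```bash
python3 - <<'E'
from h import *
im,W=cloud('wrist')
def rect(m,n):
    m=cv2.morphologyEx(m.astype(np.uint8),cv2.MORPH_OPEN,np.ones((3,3)))
    p=W[m>0]; r=cv2.minAreaRect((p[:,:2]*1000).astype(np.float32)); print(n,r,len(p))
z=W[...,2]; roi=np.zeros(z.shape,bool); roi[120:262,295:350]=1
rect(roi&((im.max(-1)<50)|(abs(z-.038)<.005))&(z<.045),'pad')
roi=np.zeros(z.shape,bool); roi[0:265,200:370]=1
b=roi&(abs(z-.012)<.005); 
for v in (30,80,120,160,200,240):
    u=np.where(b[v])[0].max(); print('edge',W[v,u].round(4))
for u in (230,270,300,330,345):
    v=np.where(b[:,u])[0].max(); print('end',W[v,u].round(4))
m=(abs(z-.17)<.006)&(W[...,0]>.55)&(W[...,0]<.66)&(W[...,1]<.16); m[:,250:]=0
p=W[m]; print('rail',np.polyfit(p[:,1],p[:,0],1),p.min(0),p.max(0),len(p))
np.set_printoptions(suppress=True)
for y in (.1,.05,0,-.03,-.06,-.1):
    q=p[abs(p[:,1]-y)<.004]; print(y,q[:,0].min().round(4),q[:,0].max().round(4))
E
```

```text
pad ((465.59246826171875, 51.920108795166016), (49.69856262207031, 160.95089721679688), 4.887381076812744) 4106
edge [ 0.4336 -0.1571  0.0132]
edge [ 0.4282 -0.1019  0.01  ]
edge [ 0.4256 -0.0535  0.013 ]
edge [ 0.4213 -0.0029  0.0127]
edge [0.4167 0.051  0.0121]
edge [0.4118 0.1085 0.012 ]
end [0.5921 0.1231 0.0153]
end [0.5349 0.1448 0.012 ]
end [0.4914 0.1406 0.0134]
end [0.448  0.1373 0.0121]
end [0.4262 0.1358 0.011 ]
rail [-0.08327402  0.59916693] [ 0.57861485 -0.11785441  0.1640108 ] [0.61634815 0.14371386 0.17315156] 5219
0.1 0.585 0.5981
0.05 0.5894 0.6025
0 0.5936 0.6062
-0.03 0.596 0.6087
-0.06 0.5983 0.6117
-0.1 0.6015 0.6152
```

Emit:
servo_tool --pt "0 -0.126 0 0 0 0 0" --pt "0 -0.126 0 0 0 0 0" --pt "0 -0.126 0 0 0 0 0" --pt "0 -0.126 0 0 0 0 0" --pt "0 -0.126 0 0 0 0 0" --pt "0 -0.126 0 0 0 0 0" --pt "0 -0.126 0 0 0 0 0" --pt "0 -0.126 0 0 0 0 0" --pt "0 -0.126 0 0 0 0 0" --pt "0 0 0 0 0 0 0" --pt "0 0 0 0 0 0 0"

```text
t: 3.9
position: [0.4587, 0.0487, 0.3459]
tool_rot: [3.139, 1.132, -1.488]
contact_force: [0.3, 0.2, 0.8]
opening: 0.0857
finger_force: 0.0
```

```bash
sed -i 's/^yaw=.*/yaw=.0853; O=np.array([.538,-.0935,0]); T0=yaw-np.pi\/2/' h.py
python3 - <<'E'
from h import *
p,R=here(); print(p.round(4),R.as_euler('xyz').round(4),np.round(read_state()['q'],2))
print((rot(T0,-1.134).inv()*R).as_rotvec())
t=.436
plan([(rk(-.06,.205,.12),rot(T0,t),12,.3),(rk(-.06,.190,.034),rot(T0,t),5,.3)],dec=3)
E
```

```text
[0.4587 0.0487 0.3459] [ 3.1393  1.1318 -1.4875] [-0.36  0.3   0.25 -1.07 -1.95  0.24]
[-0.00044744  0.00217471  0.00087078]
[[0,0.131,0,0.015,-0.001,0.012,0.3],[0,0.131,0,0.013,-0.001,0.014,0.3],[0,0.131,0,0.011,-0.001,0.016,0.3],[0,0.131,0,0.009,0,0.017,0.3],[0,0.13,0,0.007,-0.001,0.018,0.3],[0,0.131,0,0.005,0,0.019,0.3],[0,0.13,0,0.002,-0.001,0.019,0.3],[0,0.131,0,-0.001,0,0.02,0.3],[0,0.13,0,-0.003,-0.001,0.019,0.3],[0,0.131,0,-0.006,0,0.019,0.3],[0,0.13,0,-0.008,-0.001,0.018,0.3],[0.001,0.131,0,-0.01,0,0.016,0.3]]
[[0,0,0,-0.004,0,0.017,0.3],[0,0,0,-0.005,0,0.017,0.3],[0,0,0,-0.004,0,0.017,0.3],[0,0,0,-0.005,0,0.017,0.3],[0,0,0,-0.004,0,0.017,0.3]]
```

Emit:
servo_tool --pt "0 0.131 0 0.015 -0.001 0.012 0.3" --pt "0 0.131 0 0.013 -0.001 0.014 0.3" --pt "0 0.131 0 0.011 -0.001 0.016 0.3" --pt "0 0.131 0 0.009 0 0.017 0.3" --pt "0 0.13 0 0.007 -0.001 0.018 0.3" --pt "0 0.131 0 0.005 0 0.019 0.3" --pt "0 0.13 0 0.002 -0.001 0.019 0.3" --pt "0 0.131 0 -0.001 0 0.02 0.3" --pt "0 0.13 0 -0.003 -0.001 0.019 0.3" --pt "0 0.131 0 -0.006 0 0.019 0.3" --pt "0 0.13 0 -0.008 -0.001 0.018 0.3" --pt "0.001 0.131 0 -0.01 0 0.016 0.3"

```text
t: 5.1
position: [0.4621, 0.111, 0.1232]
tool_rot: [-3.131, -0.434, -1.483]
contact_force: [1.0, 0.2, -0.7]
opening: 0.0597
finger_force: 0.0
```

Emit:
servo_tool --pt "0 0 0 -0.004 0 0.017 0.3" --pt "0 0 0 -0.005 0 0.017 0.3" --pt "0 0 0 -0.004 0 0.017 0.3" --pt "0 0 0 -0.005 0 0.012 0.3" --pt "0 0 0 0 0 0 0.3" --pt "0 0 0 0 0 0 0.3"

```text
t: 5.7
position: [0.4625, 0.0992, 0.0577]
tool_rot: [-3.136, -0.432, -1.483]
contact_force: [0.3, 0.2, -0.8]
opening: 0.06
finger_force: 0.0
```

```bash
cat >> h.py <<'E'
def inrack(p): return Ro.from_euler('z',-yaw).apply(np.array(p)-O)
E
python3 - <<'E'
from h import *
p,R=here(); print(inrack(p).round(4),R.as_euler('xyz').round(4),np.round(read_state()['q'],2))
plan([(rk(-.06,.190,.034),rot(T0,.436),2,.3)])
im,W=cloud('wrist'); save('w2.png',im)
E
```

```text
[-0.0588  0.1985  0.0577] [-3.1364 -0.432  -1.4831] [ 0.78  0.36 -0.5   0.39 -1.03 -0.95]
[[-0.0031,0.002,0.0011,-0.0011,0.0007,0.0125,0.3],[-0.0031,0.0021,0.0011,-0.0011,0.0006,0.0126,0.3]]
```

View pics/w2.png

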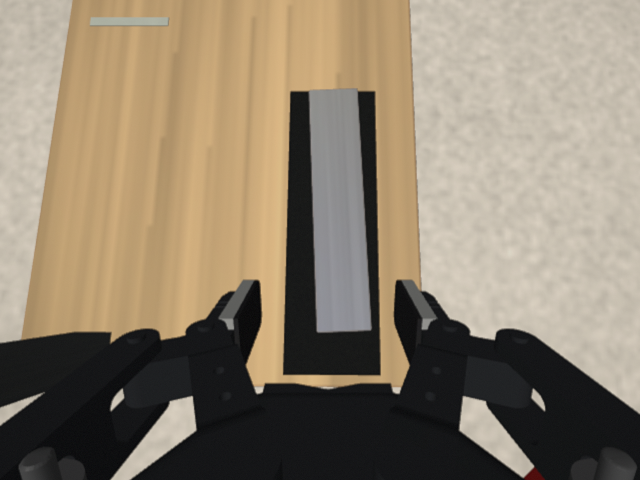

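Emit:
servo_tool --pt "-0.003 0.002 0.001 0.001 0.001 0.0125 0.3" --pt "-0.003 0.002 0.001 0.001 0.001 0.0125 0.3" --pt "0 0 0 0 0 0 0.3" --pt "0 0 0 0 0 0 0.3"

```text
t: 6.15
position: [0.4602, 0.0844, 0.0339]
tool_rot: [3.137, -0.439, -1.486]
contact_force: [0.3, 0.8, 0.2]
opening: 0.0597
finger_force: 0.0
```

Emit:
servo_tool --pt "0 0 0 0 0 0 1" --pt "0 0 0 0 0 0 1" --pt "0 0 0 0 0 0 1" --pt "0 0 0 0 0 0 1" --pt "0 0 0 0 0 0 1" --pt "0 0 0 0 0 0 1" --grip_force 80

```text
t: 6.75
position: [0.4603, 0.0851, 0.0346]
tool_rot: [3.138, -0.438, -1.486]
contact_force: [-3.4, 1.9, 6.0]
opening: 0.0244
finger_force: 79.6
```

```bash
python3 - <<'E'
from h import *
s=read_state(); p,R=here(); print(inrack(p).round(4),R.as_euler('xyz').round(4),np.round(s['contact_force'],1),s['opening'],s['finger_force'])
im,W=cloud('wrist'); save('w3.png',im)
z=W[...,2]
for r in trace('wrist','bar')[:2]:
    q=W[r['mask']]; q=q[~np.isnan(q[:,0])]; q=q[abs(q[:,2]-.038)<.006]
    q=np.array([inrack(a) for a in q]); print(r['p'],len(q),cv2.minAreaRect((q[:,:2]*1000).astype(np.float32)),q[:,2].mean())
E
```

```text
[-0.0622  0.1846  0.0346] [ 3.1378 -0.438  -1.4864] [-3.4  1.9  6. ] 0.024370422417870023 79.62365984916687
0.77 16989 ((-61.226287841796875, 145.19281005859375), (26.098403930664062, 124.87606811523438), 0.12350641191005707) 0.038617561439058194
```

```bash
cat >> h.py <<'E'
def pivot(py,pz,ang,n,c=1,start=None,bias=0,dec=4):
    """rows turning the tool by ang (towards the far pad) about rack-x line through rack y=py, z=pz"""
    p,R=start or here(); a=inrack(p); w=[]
    ax=Ro.from_euler('z',yaw).apply([1,0,0])
    for i in range(1,n+1):
        th=ang*i/n; Q=Ro.from_rotvec(ax*th)
        piv=rk(a[0],py,pz)
        w.append((piv+Q.apply(p-piv)+[0,0,bias*i/n],Q*R,1,c))
    plan(w,(p,R),dec)
E
python3 - <<'E'
from h import *
pivot(.0827,.012,np.pi/2,24)
E
```

```text
[[-0.0001,-0.0654,-0.0003,0.0043,0,-0.0053,1],[0,-0.0655,-0.0002,0.0044,0,-0.0052,1],[-0.0001,-0.0654,-0.0003,0.0043,0.0001,-0.0053,1],[0,-0.0655,-0.0003,0.0044,0,-0.0053,1],[-0.0001,-0.0654,-0.0003,0.0043,0,-0.0052,1],[0,-0.0655,-0.0002,0.0044,0,-0.0053,1],[-0.0001,-0.0654,-0.0003,0.0043,0,-0.0053,1],[0,-0.0655,-0.0003,0.0043,0,-0.0053,1],[-0.0001,-0.0654,-0.0002,0.0044,0.0001,-0.0052,1],[0,-0.0655,-0.0003,0.0043,0,-0.0053,1],[-0.0001,-0.0654,-0.0003,0.0044,0,-0.0053,1],[0,-0.0655,-0.0003,0.0043,0,-0.0052,1]]
[[-0.0001,-0.0654,-0.0002,0.0044,0,-0.0053,1],[0,-0.0655,-0.0003,0.0043,0.0001,-0.0053,1],[-0.0001,-0.0654,-0.0003,0.0044,0,-0.0052,1],[0,-0.0655,-0.0003,0.0043,0,-0.0053,1],[-0.0001,-0.0654,-0.0002,0.0043,0,-0.0053,1],[0,-0.0655,-0.0003,0.0044,0,-0.0053,1],[-0.0001,-0.0654,-0.0003,0.0043,0.0001,-0.0052,1],[0,-0.0655,-0.0002,0.0044,0,-0.0053,1],[-0.0001,-0.0654,-0.0003,0.0043,0,-0.0053,1],[0,-0.0655,-0.0003,0.0044,0,-0.0052,1],[-0.0001,-0.0654,-0.0003,0.0043,0,-0.0053,1],[0,-0.0655,-0.0002,0.0044,0,-0.0053,1]]
```

Emit:
servo_tool --pt "0 0 0 0 0 0 1" --pt "0 -0.0654 0 0.0043 0 -0.0053 1" --pt "0 -0.0654 0 0.0043 0 -0.0053 1" --pt "0 -0.0654 0 0.0043 0 -0.0053 1" --pt "0 -0.0654 0 0.0043 0 -0.0053 1" --pt "0 -0.0654 0 0.0043 0 -0.0053 1" --pt "0 -0.0654 0 0.0043 0 -0.0053 1" --pt "0 0 0 0 0 0 1" --pt "0 0 0 0 0 0 1" --grip_force 110

```text
t: 7.75
position: [0.4621, 0.0687, 0.0714]
tool_rot: [3.138, -0.046, -1.489]
contact_force: [1.6, -0.1, -3.2]
opening: 0.0237
finger_force: 108.3
```

```bash
python3 - <<'E'
from h import *
s=read_state(); p,R=here(); print(inrack(p).round(4),np.round(s['contact_force'],1),np.round(s['moment'],2),s['opening'])
print(np.round(((rot(T0,.438)).inv()*R).as_rotvec(),4))
E
```

```text
[-0.0618  0.168   0.0714] [ 1.6 -0.1 -3.2] [ 0.05 -0.38  0.11] 0.023718307397872843
[-0.004  -0.3918  0.0027]
```

Emit:
servo_tool --pt "0 -0.0654 0 0.0043 0 -0.0053 1" --pt "0 -0.0654 0 0.0043 0 -0.0053 1" --pt "0 -0.0654 0 0.0043 0 -0.0053 1" --pt "0 -0.0654 0 0.0043 0 -0.0053 1" --pt "0 -0.0654 0 0.0043 0 -0.0053 1" --pt "0 -0.0654 0 0.0043 0 -0.0053 1" --pt "0 -0.0654 0 0.0043 0 -0.0053 1" --pt "0 0 0 0 0 0 1" --pt "0 0 0 0 0 0 1"

```text
t: 8.65
position: [0.4647, 0.0341, 0.1029]
tool_rot: [3.136, 0.41, -1.491]
contact_force: [-0.2, 1.4, -2.4]
opening: 0.0235
finger_force: 108.8
```

```bash
python3 - <<'E'
from h import *
s=read_state(); p,R=here(); print(inrack(p).round(4),np.round(s['contact_force'],1),np.round(s['moment'],2),s['opening'])
print(np.round(((rot(T0,.438)).inv()*R).as_rotvec(),4))
a=np.array([.1019,.0226]);t=13*.0654;print(.0827+a[0]*np.cos(t)-a[1]*np.sin(t),.012+a[0]*np.sin(t)+a[1]*np.cos(t))
E
```

```text
[-0.0621  0.1333  0.1029] [-0.2  1.4 -2.4] [-1.23 -0.15 -0.03] 0.023478883685556808
[-0.0055 -0.8485  0.0029]
0.13295505018568798 0.10348114522038944
```

Emit:
servo_tool --pt "0 -0.0654 0 0.0043 0 -0.0053 1" --pt "0 -0.0654 0 0.0043 0 -0.0053 1" --pt "0 -0.0654 0 0.0043 0 -0.0053 1" --pt "0 -0.0654 0 0.0043 0 -0.0053 1" --pt "0 -0.0654 0 0.0043 0 -0.0053 1" --pt "0 -0.0654 0 0.0043 0 -0.0053 1" --pt "0 -0.0654 0 0.0043 0 -0.0053 1" --pt "0 -0.0654 0 0.0043 0 -0.0053 1" --pt "0 -0.0654 0 0.0043 0 -0.0053 1" --pt "0 0 0 0 0 0 1" --pt "0 0 0 0 0 0 1"

```text
t: 9.75
position: [0.4694, -0.0242, 0.1155]
tool_rot: [3.129, 1.0, -1.497]
contact_force: [0.3, 2.6, -3.3]
opening: 0.0238
finger_force: 109.0
```

Emit:
servo_tool --pt "0 -0.0654 0 0.0043 0 -0.0053 1" --pt "0 -0.0666 0 0.0043 0 -0.0053 1" --pt "0 0 0 0 0 0 1" --pt "0 0 0 0 0 0 1"

```text
t: 10.15
position: [0.4706, -0.0381, 0.1136]
tool_rot: [3.127, 1.13, -1.5]
contact_force: [-0.6, -0.8, -3.8]
opening: 0.0237
finger_force: 109.3
```

```bash
cat >> h.py <<'E'
def stat(R0=None):
    s=read_state(); p,R=here(); print('t',s['t'],'rack',inrack(p).round(4),'F',np.round(s['contact_force'],1),'M',np.round(s['moment'],2),'open',round(s['opening'],4),'rot',np.round(((R0 or rot(T0)).inv()*R).as_rotvec(),4),'q',np.round(s['q'],2))
    return p,R
E
python3 - <<'E'
from h import *
stat(rot(T0,.438-np.pi/2))
im,W=cloud('side'); save('s2.png',im[130:330,230:430].repeat(3,0).repeat(3,1))
im,W=cloud('scene')
c=np.array([inrack(a) for a in W.reshape(-1,3)]); m=(abs(c[:,0]+.06)<.03)&(c[:,1]>.02)&(c[:,1]<.22)&(c[:,2]>.13)&(c[:,2]<.145)
print(np.nanpercentile(c[m],[2,98],0))
E
```

```text
t 10.15 rack [-0.0625  0.0609  0.1136] F [-0.6 -0.8 -3.8] M [-3.64 -0.25  0.12] open 0.0237 rot [-0.0017  0.0024  0.0061] q [-0.46  0.64  0.13 -0.91 -1.77  0.7 ]
[[-0.08757685  0.02296698  0.13082743]
 [-0.03514125  0.08213457  0.14467567]]
```

View pics/s2.png

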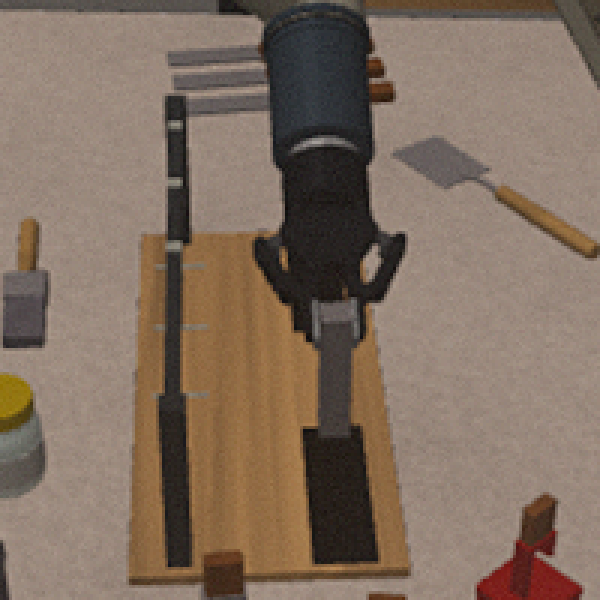

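Emit:
servo_tool --pt "0 0 0 0.0008 0 0.0003 1" --pt "0 0 0 0 0 0 0.7" --pt "0 0 0 0 0 0 0.65" --pt "0 0 0 0 0 0 0.6" --pt "0 0 0 0 0 0 0.5" --pt "0 0 0 0 0 0 0.35" --pt "0 0 0 0 0 -0.01 0.35" --pt "0 0 0 0 0 -0.025 0.35" --pt "0 0 0 0 0 -0.035 0.35"

```text
t: 11.15
position: [0.476, -0.1018, 0.1438]
tool_rot: [3.13, 1.134, -1.497]
contact_force: [1.1, -0.4, -0.0]
opening: 0.0553
finger_force: 0.0
```

```bash
python3 - <<'E'
from h import *
stat(rot(T0,.438-np.pi/2))
im,W=cloud('wrist');save('w4.png',im)
c=np.array([inrack(a) for a in W.reshape(-1,3)]); m=(abs(c[:,0]+.06)<.03)&(c[:,1]>.04)&(c[:,1]<.1)&(c[:,2]>.03)&(c[:,2]<.145)
print(m.sum(),np.nanpercentile(c[m],[1,50,99],0).round(4))
t=np.pi/4; B=rot(T0,t)
plan([(rk(-.061,.06,.30),rot(T0,-.2),8,.35),(rk(-.061,.125,.170),B,8,.35),(rk(-.061,.078,.120),B,4,.35)],dec=3)
E
```

```text
t 11.15 rack [-0.0625 -0.003   0.1438] F [ 1.1 -0.4 -0. ] M [-2.71 -0.27 -0.13] open 0.0553 rot [-0.0013 -0.0011  0.0048] q [-0.54  0.67  0.26 -0.89 -1.9   0.66]
6935 [[-0.0743  0.0554  0.0311]
 [-0.0615  0.0569  0.0871]
 [-0.0489  0.0585  0.1366]]
[[0,0.116,0,-0.021,0,-0.001,0.35],[0,0.116,-0.001,-0.021,0,-0.003,0.35],[0,0.116,0,-0.021,0,-0.005,0.35],[0,0.116,-0.001,-0.02,0,-0.008,0.35],[0,0.116,0,-0.019,0,-0.01,0.35],[0,0.116,-0.001,-0.017,0,-0.012,0.35],[0,0.116,0,-0.016,-0.001,-0.014,0.35],[0,0.115,-0.001,-0.014,0,-0.015,0.35],[0,0.123,0,-0.005,0,0.018,0.35],[0,0.123,0,-0.007,0,0.017,0.35],[0,0.123,0,-0.009,0,0.016,0.35],[0,0.123,0,-0.011,0,0.015,0.35]]
[[0,0.123,0,-0.012,0,0.013,0.35],[0,0.124,0,-0.014,0,0.011,0.35],[0,0.123,0,-0.015,0,0.01,0.35],[0,0.124,0,-0.016,0,0.008,0.35],[0,0,0,0,0,0.017,0.35],[0,0,0,-0.001,0,0.017,0.35],[0,0,0,0,0,0.017,0.35],[0,0,0,-0.001,0,0.017,0.35]]
```

Emit:
servo_tool --pt "0 0.116 0 -0.021 0 -0.001 0.35" --pt "0 0.116 -0.001 -0.021 0 -0.003 0.35" --pt "0 0.116 0 -0.021 0 -0.005 0.35" --pt "0 0.116 -0.001 -0.02 0 -0.008 0.35" --pt "0 0.116 0 -0.019 0 -0.01 0.35" --pt "0 0.116 -0.001 -0.017 0 -0.012 0.35" --pt "0 0.116 0 -0.016 0 -0.014 0.35" --pt "0 0.115 -0.001 -0.014 0 -0.015 0.35" --pt "0 0.123 0 -0.005 0 0.018 0.35" --pt "0 0.123 0 -0.007 0 0.017 0.35" --pt "0 0.123 0 -0.009 0 0.016 0.35" --pt "0 0.123 0 -0.011 0 0.015 0.35"

```text
t: 12.4
position: [0.4684, 0.0004, 0.2334]
tool_rot: [-3.139, -0.29, -1.485]
contact_force: [0.8, 0.5, -0.8]
opening: 0.0553
finger_force: 0.0
```

Emit:
servo_tool --pt "0 0.123 0 -0.012 0 0.013 0.35" --pt "0 0.124 0 -0.014 0 0.011 0.35" --pt "0 0.123 0 -0.015 0 0.01 0.35" --pt "0 0.124 0 -0.016 0 0.008 0.35" --pt "0 0 0 0 0 0 0.35" --pt "0 0 0 0 0 0 0.35"

```text
t: 13.0
position: [0.4653, 0.032, 0.1683]
tool_rot: [3.138, -0.781, -1.481]
contact_force: [0.3, -0.6, 0.2]
opening: 0.0558
finger_force: 0.0
```

```bash
python3 - <<'E'
from h import *
t=np.pi/4; B=rot(T0,t)
stat(B)
plan([(rk(-.0615,.078,.120),B,4,.35)],dec=4)
E
```

```text
t 13.0 rack [-0.0618  0.1313  0.1683] F [ 0.3 -0.6  0.2] M [ 2.11  0.18 -0.01] open 0.0558 rot [-0.001  -0.0048 -0.003 ] q [ 0.8   0.32 -0.47  0.57 -1.39 -1.  ]
[[0.0002,0.0012,0.0008,0.001,-0.0001,0.018,0.35],[0.0003,0.0012,0.0007,0.0009,-0.0001,0.0179,0.35],[0.0002,0.0012,0.0008,0.0009,0,0.018,0.35],[0.0003,0.0012,0.0007,0.0009,-0.0001,0.0179,0.35]]
```

Approach, close; then compute the lay-over pivot (edge at rack y .0567, z .012).

Emit:
servo_tool --pt "0 0.001 0.001 0.001 0 0.018 0.35" --pt "0 0.001 0.001 0.001 0 0.018 0.35" --pt "0 0.001 0.001 0.001 0 0.018 0.35" --pt "0 0.001 0 0.001 0 0.018 0.35" --pt "0 0 0 0 0 0 0.35" --pt "0 0 0 0 0 0 0.6" --pt "0 0 0 0 0 0 1" --pt "0 0 0 0 0 0 1" --pt "0 0 0 0 0 0 1" --pt "0 0 0 0 0 0 1" --pt "0 0 0 0 0 0 1" --grip_force 80

```text
t: 14.1
position: [0.4703, -0.021, 0.1217]
tool_rot: [-3.138, -0.784, -1.488]
contact_force: [-2.5, 2.0, 6.4]
opening: 0.0244
finger_force: 78.4
```

```bash
python3 - <<'E'
from h import *
stat(rot(T0,np.pi/4))
pivot(.0567,.012,np.pi/2,24)
im,W=cloud('side')
cv2.imwrite('pics/s3.png',cv2.cvtColor(cv2.resize(im[130:330,230:430],(600,600),interpolation=cv2.INTER_CUBIC),cv2.COLOR_RGB2BGR))
E
```

```text
t 14.1 rack [-0.0612  0.078   0.1217] F [-2.5  2.   6.4] M [ 1.07  0.76 -0.52] open 0.0244 rot [ 0.0015 -0.0009  0.0019] q [ 0.71  0.35 -0.61  0.66 -1.22 -1.05]
[[-0.0001,-0.0654,0.0001,0.0059,0,0.0043,1],[-0.0001,-0.0655,0.0001,0.006,0,0.0043,1],[-0.0002,-0.0654,0.0001,0.0059,0,0.0042,1],[-0.0001,-0.0655,0.0001,0.0059,0,0.0043,1],[-0.0001,-0.0654,0.0001,0.0059,0,0.0043,1],[-0.0001,-0.0655,0.0001,0.006,0,0.0043,1],[-0.0002,-0.0654,0.0001,0.0059,0,0.0042,1],[-0.0001,-0.0655,0.0001,0.0059,0,0.0043,1],[-0.0001,-0.0654,0.0001,0.006,0,0.0043,1],[-0.0001,-0.0655,0.0001,0.0059,0,0.0043,1],[-0.0002,-0.0654,0.0001,0.0059,-0.0001,0.0043,1],[-0.0001,-0.0655,0.0001,0.0059,0,0.0042,1]]
[[-0.0001,-0.0654,0.0001,0.006,0,0.0043,1],[-0.0001,-0.0655,0.0001,0.0059,0,0.0043,1],[-0.0002,-0.0654,0.0001,0.0059,0,0.0043,1],[-0.0001,-0.0655,0.0001,0.0059,0,0.0042,1],[-0.0001,-0.0654,0.0001,0.006,0,0.0043,1],[-0.0002,-0.0655,0.0001,0.0059,0,0.0043,1],[-0.0001,-0.0654,0.0001,0.0059,0,0.0043,1],[-0.0001,-0.0655,0,0.006,0,0.0042,1],[-0.0001,-0.0654,0.0001,0.0059,0,0.0043,1],[-0.0001,-0.0655,0.0001,0.0059,0,0.0043,1],[-0.0002,-0.0654,0.0001,0.0059,0,0.0043,1],[-0.0001,-0.0655,0.0001,0.006,0,0.0043,1]]
```

View pics/s3.png

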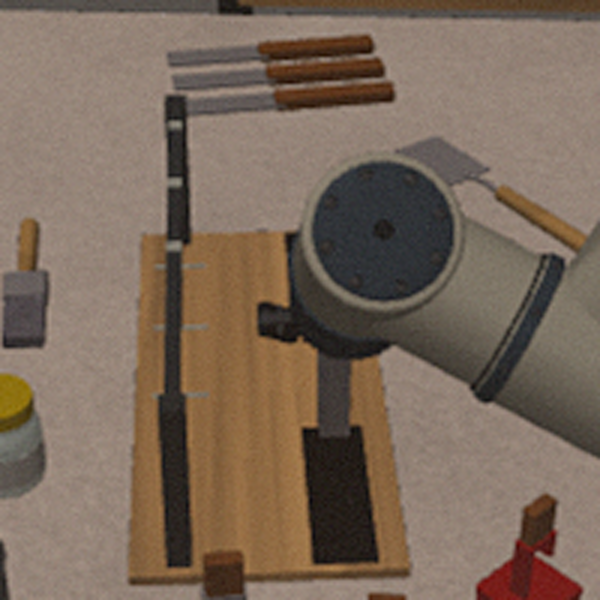

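Emit:
servo_tool --pt "0 0 0 0 0 0 1" --pt "0 -0.0654 0 0.0059 0 0.0043 1" --pt "0 -0.0654 0 0.0059 0 0.0043 1" --pt "0 -0.0654 0 0.006 0 0.0043 1" --pt "0 -0.0654 0 0.0059 0 0.0043 1" --pt "0 -0.0654 0 0.0059 0 0.0043 1" --pt "0 -0.0654 0 0.006 0 0.0043 1" --pt "0 -0.0654 0 0.0059 0 0.0043 1" --pt "0 0 0 0 0 0 1" --pt "0 0 0 0 0 0 1" --grip_force 110

```text
t: 15.15
position: [0.4746, -0.0723, 0.1192]
tool_rot: [-3.139, -0.327, -1.488]
contact_force: [-0.7, -0.2, 4.3]
opening: 0.0238
finger_force: 109.0
```

Emit:
servo_tool --pt "0 -0.0654 0 0.0059 0 0.0043 1" --pt "0 -0.0654 0 0.0059 0 0.0043 1" --pt "0 -0.0654 0 0.006 0 0.0043 1" --pt "0 -0.0654 0 0.0059 0 0.0043 1" --pt "0 -0.0654 0 0.0059 0 0.0043 1" --pt "0 -0.0654 0 0.006 0 0.0043 1" --pt "0 -0.0654 0 0.0059 0 0.0043 1" --pt "0 0 0 0 0 0 1" --pt "0 0 0 0 0 0 1"

```text
t: 16.05
position: [0.4789, -0.1175, 0.0948]
tool_rot: [-3.14, 0.129, -1.487]
contact_force: [1.7, -4.3, 3.9]
opening: 0.0244
finger_force: 109.5
```

```bash
python3 - <<'E'
from h import *
stat(rot(T0,np.pi/4))
a=np.array([.078-.0567,.1217-.012]);t=14*.0654;print(.0567+a[0]*np.cos(t)-a[1]*np.sin(t),.012+a[0]*np.sin(t)+a[1]*np.cos(t))
E
```

```text
t 16.05 rack [-0.0609 -0.0189  0.0948] F [ 1.7 -4.3  3.9] M [-1.24 -0.51 -0.09] open 0.0244 rot [ 0.0016 -0.9142  0.002 ] q [-0.02  0.28 -0.22 -0.15 -1.09  0.17]
-0.01730582857397628 0.0957312208025133
```

Emit:
servo_tool --pt "0 -0.0654 0 0.0059 0 0.0043 1" --pt "0 -0.0654 0 0.0059 0 0.0043 1" --pt "0 -0.0654 0 0.006 0 0.0043 1" --pt "0 -0.0654 0 0.0059 0 0.0043 1" --pt "0 -0.0654 0 0.0059 0 0.0043 1" --pt "0 -0.0654 0 0.006 0 0.0043 1" --pt "0 0 0 0 0 0 1" --pt "0 0 0 0 0 0 1"

```text
t: 16.85
position: [0.4799, -0.1431, 0.0588]
tool_rot: [3.14, 0.522, -1.487]
contact_force: [0.5, -2.6, 1.2]
opening: 0.0239
finger_force: 109.5
```

```bash
python3 - <<'E'
from h import *
stat(rot(T0,np.pi/4))
a=np.array([.078-.0567,.1217-.012]);t=20*.0654;print(.0567+a[0]*np.cos(t)-a[1]*np.sin(t),.012+a[0]*np.sin(t)+a[1]*np.cos(t))
E
```

```text
t 16.85 rack [-0.0621 -0.0444  0.0588] F [ 0.5 -2.6  1.2] M [-2.1  -0.31 -0.09] open 0.0239 rot [-1.3000e-03 -1.3077e+00  6.0000e-04] q [-0.33  0.5   0.02 -0.49 -1.35  0.59]
-0.0437003507915492 0.061066786739441846
```

Emit:
servo_tool --pt "0 -0.0654 0 0.0058 0 0.004 1" --pt "0 -0.0654 0 0.0058 0 0.004 1" --pt "0 -0.0654 0 0.0057 0 0.004 1" --pt "0 0 0 0 0 0 1" --pt "0 0 0 0 0 0 1"

```text
t: 17.35
position: [0.4798, -0.1497, 0.0391]
tool_rot: [3.139, 0.719, -1.487]
contact_force: [-0.8, 0.9, -4.8]
opening: 0.024
finger_force: 109.1
```

```bash
python3 - <<'E'
from h import *
stat(rot(T0,np.pi/4))
a=np.array([.078-.0567,.1217-.012]);t=23*.0654;print(.0567+a[0]*np.cos(t)-a[1]*np.sin(t),.012+a[0]*np.sin(t)+a[1]*np.cos(t))
im,W=cloud('side')
cv2.imwrite('pics/s4.png',cv2.cvtColor(cv2.resize(im[130:330,230:430],(600,600),interpolation=cv2.INTER_CUBIC),cv2.COLOR_RGB2BGR))
E
```

```text
t 17.35 rack [-0.0627 -0.051   0.0391] F [-0.8  0.9 -4.8] M [-3.14 -0.12  0.21] open 0.024 rot [-2.4000e-03 -1.5047e+00 -3.0000e-04] q [-0.44  0.63  0.12 -0.61 -1.5   0.71]
-0.05133937279681863 0.04055300204304356
```

View pics/s4.png

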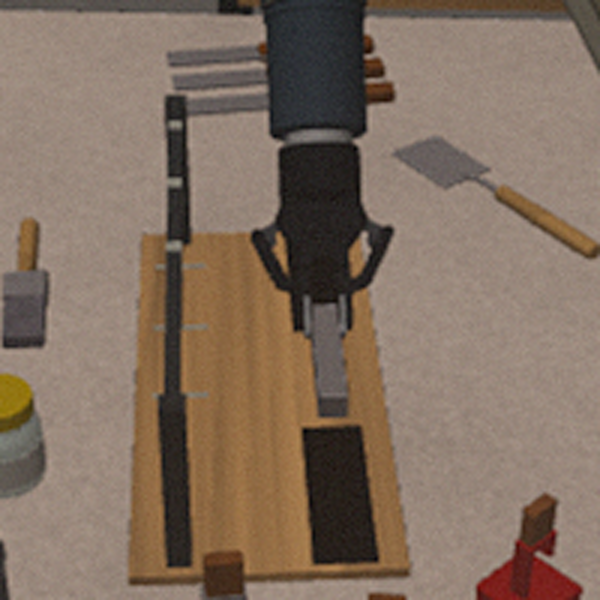

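Emit:
servo_tool --pt "0 -0.033 0 0.0033 0 0.0025 1" --pt "0 -0.034 0 0.0033 0 0.0025 1" --pt "0 0 0 0 0 0 1" --pt "0 0 0 0 0 0 1"

```text
t: 17.8
position: [0.4811, -0.1517, 0.033]
tool_rot: [-3.139, 0.79, -1.484]
contact_force: [-0.7, 1.7, 6.3]
opening: 0.024
finger_force: 110.3
```

```bash
python3 - <<'E'
from h import *
stat(rot(T0,-np.pi/4))
E
```

```text
t 17.8 rack [-0.0617 -0.0531  0.033 ] F [-0.7  1.7  6.3] M [-0.52  0.01  0.14] open 0.024 rot [ 0.0018 -0.005  -0.0012] q [-0.47  0.67  0.16 -0.65 -1.55  0.74]
```

Emit:
servo_tool --pt "0 0 0 0 0 0 0.7" --pt "0 0 0 0 0 0 0.6" --pt "0 0 0 0 0 0 0.35" --pt "0 0 0 0 0 0 0.35" --pt "0 0 0 0 0 -0.015 0.35" --pt "0 0 0 0 0 -0.03 0.35" --pt "0 0 0 0 0 -0.03 0.35" --pt "0 0 0 0 0 0 0.35"

```text
t: 18.6
position: [0.4863, -0.2085, 0.0866]
tool_rot: [-3.135, 0.782, -1.484]
contact_force: [0.8, -0.4, 0.9]
opening: 0.0554
finger_force: 0.0
```

```bash
python3 - <<'E'
from h import *
stat(rot(T0,-np.pi/4))
plan([(rk(-.061,.0,.19),rot(T0,0),7,.35),(rk(-.061,.09,.13),rot(T0,np.pi/4),8,.35)],dec=3)
E
```

```text
t 18.6 rack [-0.0613 -0.1102  0.0866] F [ 0.8 -0.4  0.9] M [-2.17 -0.23 -0.02] open 0.0554 rot [ 0.0051  0.0034 -0.0014] q [-0.54  0.67  0.31 -0.62 -1.7   0.7 ]
[[-0.001,0.112,0,-0.022,0,0.001,0.35],[-0.001,0.112,0,-0.021,0,-0.002,0.35],[-0.001,0.112,0,-0.021,0,-0.004,0.35],[-0.001,0.112,0,-0.021,0,-0.007,0.35],[0,0.111,0,-0.02,0,-0.009,0.35],[-0.001,0.112,0,-0.018,0,-0.011,0.35],[0,0.111,0,-0.017,0,-0.012,0.35],[0,0.098,0,-0.011,0,0.007,0.35],[0,0.098,0,-0.012,0,0.006,0.35],[0,0.098,0,-0.013,0,0.005,0.35],[0,0.098,0,-0.013,0,0.004,0.35],[0,0.098,0,-0.013,0,0.003,0.35]]
[[0,0.098,0,-0.014,0,0.001,0.35],[0,0.099,0,-0.013,0,0,0.35],[0,0.098,0,-0.014,0,-0.001,0.35]]
```

Emit:
servo_tool --pt "-0.001 0.112 0 -0.022 0 0.001 0.35" --pt "-0.001 0.112 0 -0.021 0 -0.002 0.35" --pt "-0.001 0.112 0 -0.021 0 -0.004 0.35" --pt "-0.001 0.112 0 -0.021 0 -0.007 0.35" --pt "0 0.111 0 -0.02 0 -0.009 0.35" --pt "0 0.112 0 -0.018 0 -0.011 0.35" --pt "0 0.111 0 -0.017 0 -0.012 0.35" --pt "0 0.098 0 -0.011 0 0.007 0.35" --pt "0 0.098 0 -0.012 0 0.006 0.35" --pt "0 0.098 0 -0.013 0 0.005 0.35" --pt "0 0.098 0 -0.013 0 0.004 0.35" --pt "0 0.098 0 -0.013 0 0.003 0.35"

```text
t: 19.8
position: [0.4706, -0.0392, 0.151]
tool_rot: [3.14, -0.488, -1.482]
contact_force: [1.3, -0.5, -0.1]
opening: 0.0556
finger_force: 0.0
```

Emit:
servo_tool --pt "0 0.098 0 -0.014 0 0.001 0.35" --pt "0 0.099 0 -0.013 0 0 0.35" --pt "0 0.098 0 -0.014 0 -0.001 0.35" --pt "0 0 0 0 0 0 0.35" --pt "0 0 0 0 0 0 0.35"

```text
t: 20.3
position: [0.4676, -0.0056, 0.1278]
tool_rot: [3.134, -0.78, -1.478]
contact_force: [-0.1, 0.0, 0.5]
opening: 0.0556
finger_force: 0.0
```

```bash
cat >> h.py <<'E'
def barlook(zc=.038):
    im,W=cloud('wrist')
    for r in trace('wrist','bar')[:2]:
        q=W[r['mask']]; q=q[~np.isnan(q[:,0])]; q=q[abs(q[:,2]-zc)<.006]
        if len(q)<200: continue
        q=np.array([inrack(a) for a in q]); print('bar',round(r['p'],2),len(q),cv2.minAreaRect((q[:,:2]*1000).astype(np.float32)),q[:,2].mean())
    return im,W
E
python3 - <<'E'
from h import *
t=np.pi/4; B=rot(T0,t)
stat(B)
im,W=barlook(); save('w5.png',im)
plan([(rk(-.061,.034,.034),B,6,.35)],dec=4)
E
```

```text
t 20.3 rack [-0.0627  0.0936  0.1278] F [-0.1  0.   0.5] M [2.04 0.21 0.03] open 0.0556 rot [-0.0021 -0.0051 -0.0054] q [ 0.74  0.35 -0.58  0.63 -1.26 -1.04]
bar 0.65 4499 ((-60.85700988769531, -6.424526214599609), (26.017946243286133, 126.22651672363281), 0.129968523979187) 0.03858533128525798
[[0.0002,0.0012,0.0003,-0.0041,-0.0003,0.0182,0.35],[0.0002,0.0011,0.0003,-0.0041,-0.0002,0.0181,0.35],[0.0003,0.0012,0.0004,-0.0041,-0.0002,0.0182,0.35],[0.0002,0.0011,0.0003,-0.0042,-0.0003,0.0181,0.35],[0.0003,0.0012,0.0004,-0.0042,-0.0002,0.0181,0.35],[0.0002,0.0011,0.0003,-0.0042,-0.0003,0.0182,0.35]]
```

Emit:
servo_tool --pt "0 0.001 0.001 -0.004 0 0.018 0.35" --pt "0 0.001 0 -0.004 0 0.018 0.35" --pt "0 0.001 0.001 -0.004 0 0.018 0.35" --pt "0 0.001 0 -0.004 0 0.018 0.35" --pt "0 0.001 0 -0.004 0 0.018 0.35" --pt "0 0.001 0 -0.004 0 0.018 0.35" --pt "0 0 0 0 0 0 0.35" --pt "0 0 0 0 0 0 0.6" --pt "0 0 0 0 0 0 0.7" --grip_force 80

```text
t: 21.3
position: [0.4737, -0.0643, 0.0362]
tool_rot: [-3.14, -0.785, -1.487]
contact_force: [0.1, 0.2, -1.0]
opening: 0.0274
finger_force: 0.0
```

Emit:
servo_tool --pt "0 0 0 0 0 0 1" --pt "0 0 0 0 0 0 1" --pt "0 0 0 0 0 0 1" --pt "0 0 0 0 0 0 1" --grip_force 110

```text
t: 21.7
position: [0.4737, -0.0642, 0.0364]
tool_rot: [-3.14, -0.786, -1.486]
contact_force: [-2.2, 2.2, 6.3]
opening: 0.0239
finger_force: 108.3
```

```bash
python3 - <<'E'
from h import *
p,R=stat(rot(T0,np.pi/4))
barlook()
pivot(-.0064-.0625,.012,np.pi/2,24)
E
```

```text
t 21.7 rack [-0.0615  0.0347  0.0364] F [-2.2  2.2  6.3] M [ 1.23  0.54 -0.64] open 0.0239 rot [0.0008 0.0007 0.0007] q [ 0.59  0.45 -0.76  0.83 -1.   -1.2 ]
bar 0.73 12979 ((-60.57693862915039, -6.931343078613281), (126.01268768310547, 26.032878875732422), 89.8666000366211) 0.03859878895352933
[[0,-0.0654,0.0001,0.006,0,-0.0035,1],[-0.0001,-0.0655,0,0.0061,0,-0.0034,1],[0,-0.0654,0.0001,0.006,0,-0.0035,1],[-0.0001,-0.0655,0,0.0061,0,-0.0035,1],[0,-0.0654,0.0001,0.006,0,-0.0034,1],[-0.0001,-0.0655,0,0.0061,0,-0.0035,1],[0,-0.0654,0.0001,0.006,-0.0001,-0.0034,1],[-0.0001,-0.0655,0,0.0061,0,-0.0035,1],[0,-0.0654,0.0001,0.006,0,-0.0035,1],[-0.0001,-0.0655,0.0001,0.006,0,-0.0034,1],[0,-0.0654,0,0.0061,0,-0.0035,1],[-0.0001,-0.0655,0.0001,0.006,0,-0.0034,1]]
[[0,-0.0654,0,0.0061,0,-0.0035,1],[-0.0001,-0.0655,0.0001,0.006,0,-0.0035,1],[0,-0.0654,0,0.0061,0,-0.0034,1],[-0.0001,-0.0655,0.0001,0.006,0,-0.0035,1],[0,-0.0654,0,0.006,0,-0.0035,1],[-0.0001,-0.0655,0.0001,0.0061,0,-0.0034,1],[0,-0.0654,0,0.006,0,-0.0035,1],[-0.0001,-0.0655,0.0001,0.0061,0,-0.0035,1],[0,-0.0654,0.0001,0.006,-0.0001,-0.0034,1],[0,-0.0655,0,0.0061,0,-0.0035,1],[-0.0001,-0.0654,0.0001,0.006,0,-0.0034,1],[0,-0.0655,0,0.0061,0,-0.0035,1]]
```

Emit:
servo_tool --pt "0 -0.0654 0 0.006 0 -0.0035 1" --pt "0 -0.0654 0 0.0061 0 -0.0034 1" --pt "0 -0.0654 0 0.006 0 -0.0035 1" --pt "0 -0.0654 0 0.0061 0 -0.0035 1" --pt "0 -0.0654 0 0.006 0 -0.0034 1" --pt "0 -0.0654 0 0.0061 0 -0.0035 1" --pt "0 0 0 0 0 0 1"

```text
t: 22.5
position: [0.4752, -0.0819, 0.0742]
tool_rot: [-3.138, -0.39, -1.489]
contact_force: [0.1, 2.7, -3.4]
opening: 0.0236
finger_force: 108.6
```

Emit:
servo_tool --pt "0 -0.0654 0 0.006 0 -0.0035 1" --pt "0 -0.0654 0 0.0061 0 -0.0034 1" --pt "0 -0.0654 0 0.006 0 -0.0035 1" --pt "0 -0.0654 0 0.0061 0 -0.0035 1" --pt "0 -0.0654 0 0.006 0 -0.0034 1" --pt "0 -0.0654 0 0.0061 0 -0.0035 1" --pt "0 0 0 0 0 0 1" --pt "0 0 0 0 0 0 1"

```text
t: 23.3
position: [0.4777, -0.1121, 0.1015]
tool_rot: [3.141, -0.003, -1.487]
contact_force: [0.2, 3.7, 2.7]
opening: 0.0235
finger_force: 109.3
```

```bash
python3 - <<'E'
from h import *
p,R=stat(rot(T0,np.pi/4))
a=np.array([.0347+.0690,.0364-.012]);t=12*.0654;print(-.0690+a[0]*np.cos(t)-a[1]*np.sin(t),.012+a[0]*np.sin(t)+a[1]*np.cos(t))
E
```

```text
t 23.3 rack [-0.0616 -0.0134  0.1015] F [0.2 3.7 2.7] M [ 0.74 -0.46  0.08] open 0.0235 rot [-7.000e-04 -7.828e-01  1.200e-03] q [ 0.09  0.24 -0.31  0.   -1.03 -0.01]
-0.012872260419635968 0.1025468213114013
```

Emit:
servo_tool --pt "0 -0.0654 0 0.006 0 -0.0035 1" --pt "0 -0.0654 0 0.0061 0 -0.0034 1" --pt "0 -0.0654 0 0.006 0 -0.0035 1" --pt "0 -0.0654 0 0.0061 0 -0.0035 1" --pt "0 -0.0654 0 0.006 0 -0.0034 1" --pt "0 -0.0654 0 0.0061 0 -0.0035 1" --pt "0 -0.0654 0 0.006 0 -0.0035 1" --pt "0 -0.0654 0 0.0061 0 -0.0034 1" --pt "0 0 0 0 0 0 1" --pt "0 0 0 0 0 0 1"

```text
t: 24.3
position: [0.4817, -0.1639, 0.1178]
tool_rot: [3.138, 0.522, -1.487]
contact_force: [1.2, 2.6, 10.8]
opening: 0.0235
finger_force: 109.8
```

Emit:
servo_tool --pt "0 -0.0654 0 0.006 0 -0.0035 1" --pt "0 -0.0654 0 0.0061 0 -0.0034 1" --pt "0 -0.0654 0 0.006 0 -0.0035 1" --pt "0 -0.0666 0 0.0061 0 -0.0035 1" --pt "0 0 0 0 0 0 1" --pt "0 0 0 0 0 0 1"

```text
t: 24.9
position: [0.4841, -0.1906, 0.1154]
tool_rot: [3.138, 0.787, -1.487]
contact_force: [2.4, 2.5, 10.4]
opening: 0.024
finger_force: 110.2
```

```bash
python3 - <<'E'
from h import *
p,R=stat(rot(T0,-np.pi/4))
a=np.array([.0347+.0690,.0364-.012]);print(-.0690-a[1],.012+a[0])
im,W=cloud('wrist')
c=np.array([inrack(a) for a in W.reshape(-1,3)]); m=(abs(c[:,0]+.06)<.03)&(c[:,1]>-.12)&(c[:,1]<-.05)&(c[:,2]>.05)&(c[:,2]<.145)
v=c[m]; print(len(v),np.nanpercentile(v,[1,50,99],0).round(4))
im,W=cloud('side')
cv2.imwrite('pics/s5.png',cv2.cvtColor(cv2.resize(im[130:330,230:430],(600,600),interpolation=cv2.INTER_CUBIC),cv2.COLOR_RGB2BGR))
E
```

```text
t 24.9 rack [-0.062  -0.0922  0.1154] F [ 2.4  2.5 10.4] M [ 1.6 -0.6 -0.5] open 0.024 rot [-0.0026 -0.0018  0.0014] q [-0.52  0.62  0.3  -0.63 -1.73  0.66]
-0.09340000000000001 0.11570000000000001
14775 [[-0.0852 -0.119   0.052 ]
 [-0.0608 -0.0944  0.1123]
 [-0.0333 -0.0774  0.138 ]]
```

View pics/s5.png

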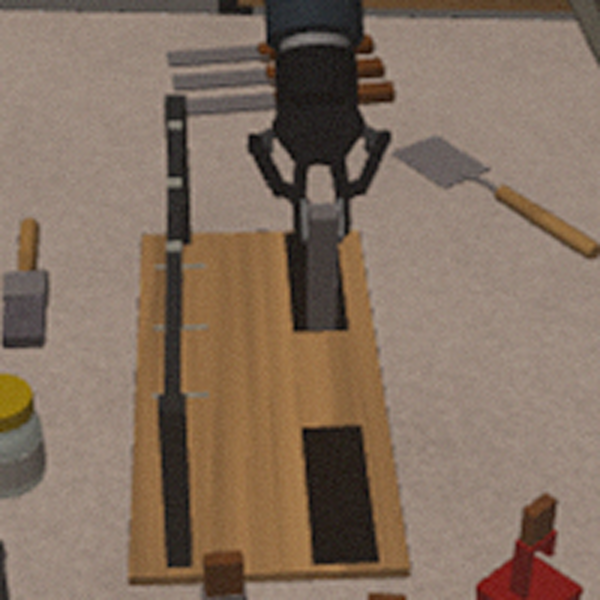

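Emit:
servo_tool --pt "0 0 0 0 0 0 0.7" --pt "0 0 0 0 0 0 0.65" --pt "0 0 0 0 0 0 0.6" --pt "0 0 0 0 0 0 0.5" --pt "0 0 0 0 0 0 0.35" --pt "0 0 0 0 0 0 0.35" --pt "0 0 0 0 0 -0.01 0.35" --pt "0 0 0 0 0 -0.025 0.35" --pt "0 0 0 0 0 -0.035 0.35" --pt "0 0 0 0 0 0 0.35"

```text
t: 26.0
position: [0.4888, -0.2459, 0.1669]
tool_rot: [-3.138, 0.778, -1.486]
contact_force: [0.7, -0.0, 1.4]
opening: 0.0557
finger_force: 0.0
```

```bash
python3 - <<'E'
from h import *
B=rot(T0,np.pi/4)
stat(rot(T0,-np.pi/4))
im,W=cloud('wrist')
c=np.array([inrack(a) for a in W.reshape(-1,3)]); m=(abs(c[:,0]+.06)<.03)&(c[:,1]>-.12)&(c[:,1]<-.05)&(c[:,2]>.04)&(c[:,2]<.145)
v=c[m]; print(len(v),np.nanpercentile(v,[1,50,99],0).round(4))
v=v[v[:,2]<.13]; print(np.polyfit(v[:,2],v[:,1],1))
plan([(rk(-.061,-.11,.29),rot(T0,0),8,.35),(rk(-.061,-.023,.170),B,8,.35)],dec=3)
E
```

```text
t 26.0 rack [-0.062  -0.1477  0.1669] F [ 0.7 -0.   1.4] M [-2.04 -0.22 -0.06] open 0.0557 rot [0.0037 0.007  0.    ] q [-0.59  0.64  0.48 -0.62 -1.89  0.62]
5329 [[-0.0738 -0.095   0.0417]
 [-0.061  -0.0936  0.1022]
 [-0.0484 -0.0715  0.1378]]
[-0.00031127 -0.09370395]
[[0,0.098,0,-0.014,0,-0.008,0.35],[0,0.098,0,-0.013,0,-0.009,0.35],[0,0.098,0,-0.012,0,-0.011,0.35],[0,0.097,0,-0.011,0,-0.012,0.35],[-0.001,0.098,-0.001,-0.01,0,-0.013,0.35],[0,0.097,0,-0.009,0,-0.013,0.35],[-0.001,0.098,-0.001,-0.008,-0.001,-0.014,0.35],[0,0.097,0,-0.006,0,-0.016,0.35],[0,0.098,0,-0.011,0,0.015,0.35],[0,0.098,0,-0.012,0,0.014,0.35],[0,0.098,0,-0.014,0,0.013,0.35],[0,0.098,0,-0.015,0,0.011,0.35]]
[[0,0.098,0,-0.016,0,0.01,0.35],[0,0.099,0,-0.017,0,0.008,0.35],[0,0.098,0,-0.017,0,0.006,0.35],[0,0.099,0,-0.018,0,0.005,0.35]]
```

Emit:
servo_tool --pt "0 0.098 0 -0.014 0 -0.008 0.35" --pt "0 0.098 0 -0.013 0 -0.009 0.35" --pt "0 0.098 0 -0.012 0 -0.011 0.35" --pt "0 0.097 0 -0.011 0 -0.012 0.35" --pt "-0.001 0.098 -0.001 -0.01 0 -0.013 0.35" --pt "0 0.097 0 -0.009 0 -0.013 0.35" --pt "-0.001 0.098 -0.001 -0.008 -0.001 -0.014 0.35" --pt "0 0.097 0 -0.006 0 -0.016 0.35" --pt "0 0.098 0 -0.011 0 0.015 0.35" --pt "0 0.098 0 -0.012 0 0.014 0.35" --pt "0 0.098 0 -0.014 0 0.013 0.35" --pt "0 0.098 0 -0.015 0 0.011 0.35"

```text
t: 27.25
position: [0.482, -0.162, 0.2283]
tool_rot: [3.14, -0.392, -1.482]
contact_force: [0.1, -0.5, -0.1]
opening: 0.0556
finger_force: 0.0
```

Emit:
servo_tool --pt "0 0.098 0 -0.016 0 0.01 0.35" --pt "0 0.099 0 -0.017 0 0.008 0.35" --pt "0 0.098 0 -0.017 0 0.006 0.35" --pt "0 0.099 0 -0.018 0 0.005 0.35" --pt "0 0 0 0 0 0 0.35" --pt "0 0 0 0 0 0 0.35"

```text
t: 27.85
position: [0.478, -0.1187, 0.1682]
tool_rot: [3.134, -0.782, -1.477]
contact_force: [1.0, -0.4, 0.5]
opening: 0.0557
finger_force: 0.0
```

```bash
python3 - <<'E'
from h import *
B=rot(T0,np.pi/4)
stat(B)
plan([(rk(-.061,-.0722,.120),B,4,.35)])
E
```

```text
t 27.85 rack [-0.0619 -0.02    0.1682] F [ 1.  -0.4  0.5] M [2.09 0.13 0.03] open 0.0557 rot [-0.0013 -0.0032 -0.006 ] q [ 0.5   0.24 -0.64  0.76 -1.2  -0.89]
[[0.0003,0.0008,0.0015,0.0008,-0.0003,0.0177,0.35],[0.0003,0.0008,0.0015,0.0007,-0.0002,0.0178,0.35],[0.0003,0.0008,0.0015,0.0008,-0.0002,0.0177,0.35],[0.0004,0.0008,0.0015,0.0007,-0.0003,0.0178,0.35]]
```

Emit:
servo_tool --pt "0 0.001 0.0015 0.001 0 0.018 0.35" --pt "0 0.001 0.0015 0.001 0 0.018 0.35" --pt "0 0.001 0.0015 0.001 0 0.018 0.35" --pt "0 0.001 0.0015 0.0005 0 0.018 0.35" --pt "0 0 0 0 0 0 0.35" --pt "0 0 0 0 0 0 0.6" --pt "0 0 0 0 0 0 0.7" --pt "0 0 0 0 0 0 1" --pt "0 0 0 0 0 0 1" --pt "0 0 0 0 0 0 1" --pt "0 0 0 0 0 0 1" --grip_force 110

```text
t: 28.95
position: [0.4834, -0.1718, 0.1215]
tool_rot: [-3.137, -0.787, -1.49]
contact_force: [-2.5, 2.1, 5.8]
opening: 0.0243
finger_force: 107.6
```

```bash
python3 - <<'E'
from h import *
stat(rot(T0,np.pi/4))
pivot(-.0937,.012,np.pi/2,24)
E
```

```text
t 28.95 rack [-0.0611 -0.0733  0.1215] F [-2.5  2.1  5.8] M [ 1.27  0.86 -0.63] open 0.0243 rot [0.001  0.0016 0.0033] q [ 0.36  0.29 -0.75  0.92 -1.03 -0.97]
[[-0.0002,-0.0654,0.0001,0.0059,0,0.0043,1],[-0.0002,-0.0655,0,0.0058,0,0.0044,1],[-0.0002,-0.0654,0.0001,0.0059,0,0.0043,1],[-0.0003,-0.0655,0.0001,0.0059,-0.0001,0.0043,1],[-0.0002,-0.0654,0,0.0058,0,0.0044,1],[-0.0002,-0.0655,0.0001,0.0059,0,0.0043,1],[-0.0002,-0.0654,0.0001,0.0059,0,0.0043,1],[-0.0002,-0.0655,0,0.0058,0,0.0043,1],[-0.0002,-0.0654,0.0001,0.0059,0,0.0044,1],[-0.0002,-0.0655,0.0001,0.0059,0,0.0043,1],[-0.0003,-0.0654,0,0.0058,-0.0001,0.0043,1],[-0.0002,-0.0655,0.0001,0.0059,0,0.0044,1]]
[[-0.0002,-0.0654,0.0001,0.0059,0,0.0043,1],[-0.0002,-0.0655,0,0.0058,0,0.0043,1],[-0.0002,-0.0654,0.0001,0.0059,0,0.0043,1],[-0.0002,-0.0655,0.0001,0.0059,0,0.0044,1],[-0.0002,-0.0654,0,0.0058,-0.0001,0.0043,1],[-0.0003,-0.0655,0.0001,0.0059,0,0.0043,1],[-0.0002,-0.0654,0.0001,0.0059,0,0.0044,1],[-0.0002,-0.0655,0,0.0058,0,0.0043,1],[-0.0002,-0.0654,0.0001,0.0059,0,0.0043,1],[-0.0002,-0.0655,0,0.0059,0,0.0044,1],[-0.0002,-0.0654,0.0001,0.0058,0,0.0043,1],[-0.0002,-0.0655,0.0001,0.0059,-0.0001,0.0043,1]]
```

Emit:
servo_tool --pt "0 -0.0654 0 0.0059 0 0.0043 1" --pt "0 -0.0654 0 0.0058 0 0.0043 1" --pt "0 -0.0654 0 0.0059 0 0.0043 1" --pt "0 -0.0654 0 0.0059 0 0.0043 1" --pt "0 -0.0654 0 0.0059 0 0.0043 1" --pt "0 -0.0654 0 0.0059 0 0.0043 1" --pt "0 -0.0654 0 0.0058 0 0.0043 1" --pt "0 0 0 0 0 0 1"

```text
t: 29.75
position: [0.4878, -0.2229, 0.1187]
tool_rot: [-3.137, -0.326, -1.491]
contact_force: [0.6, 0.8, -0.5]
opening: 0.024
finger_force: 109.0
```

Emit:
servo_tool --pt "0 -0.0654 0 0.0059 0 0.0043 1" --pt "0 -0.0654 0 0.0058 0 0.0043 1" --pt "0 -0.0654 0 0.0059 0 0.0043 1" --pt "0 -0.0654 0 0.0059 0 0.0043 1" --pt "0 -0.0654 0 0.0059 0 0.0043 1" --pt "0 -0.0654 0 0.0059 0 0.0043 1" --pt "0 -0.0654 0 0.0058 0 0.0043 1" --pt "0 0 0 0 0 0 1" --pt "0 0 0 0 0 0 1"

```text
t: 30.65
position: [0.4915, -0.267, 0.0943]
tool_rot: [-3.139, 0.127, -1.488]
contact_force: [2.7, -1.6, 0.8]
opening: 0.0242
finger_force: 109.4
```

```bash
python3 - <<'E'
from h import *
stat(rot(T0,np.pi/4))
a=np.array([.0937-.0733,.1215-.012]);
for k in (14,20,24):
  t=k*.0654;print(-.0937+a[0]*np.cos(t)-a[1]*np.sin(t),.012+a[0]*np.sin(t)+a[1]*np.cos(t))
E
```

```text
t 30.65 rack [-0.0611 -0.1689  0.0943] F [ 2.7 -1.6  0.8] M [-0.81 -0.81 -0.2 ] open 0.0242 rot [ 0.0013 -0.9126  0.0037] q [-0.3   0.41 -0.03 -0.13 -1.18  0.43]
-0.1680956263456008 0.09489572233020077
-0.19414102102454772 0.06014572977478231
-0.2031755165811353 0.032530983154578086
```

Emit:
servo_tool --pt "0 -0.0654 0 0.0059 0 0.0043 1" --pt "0 -0.0654 0 0.0058 0 0.0043 1" --pt "0 -0.0654 0 0.0059 0 0.0043 1" --pt "0 -0.0654 0 0.0059 0 0.0043 1" --pt "0 -0.0654 0 0.0059 0 0.0043 1" --pt "0 -0.0654 0 0.0059 0 0.0043 1" --pt "0 0 0 0 0 0 1" --pt "0 0 0 0 0 0 1"

```text
t: 31.45
position: [0.4925, -0.2911, 0.059]
tool_rot: [3.141, 0.523, -1.487]
contact_force: [0.7, 2.8, -0.6]
opening: 0.0242
finger_force: 109.0
```

Emit:
servo_tool --pt "0 -0.0654 0 0.0059 0 0.0043 1" --pt "0 -0.0654 0 0.0058 0 0.0043 1" --pt "0 -0.0654 0 0.0059 0 0.0043 1" --pt "0 -0.03 0 0.003 0 0.0022 1" --pt "0 0 0 0 0 0 1" --pt "0 0 0 0 0 0 1"

```text
t: 32.05
position: [0.4938, -0.3002, 0.0358]
tool_rot: [-3.14, 0.746, -1.485]
contact_force: [0.1, 2.8, -1.3]
opening: 0.024
finger_force: 109.4
```

```bash
python3 - <<'E'
from h import *
stat(rot(T0,-np.pi/4))
E
```

```text
t 32.05 rack [-0.0617 -0.2022  0.0358] F [ 0.1  2.8 -1.3] M [-1.41 -0.2  -0.19] open 0.024 rot [ 0.0017  0.0391 -0.0001] q [-0.63  0.82  0.47 -0.55 -1.73  0.77]
```

Lower the last 2°, release, retreat upward and look.

Emit:
servo_tool --pt "0 -0.037 0 0.0034 0 0.0025 1" --pt "0 0 0 0 0 0 1" --pt "0 0 0 0 0 0 0.7" --pt "0 0 0 0 0 0 0.6" --pt "0 0 0 0 0 0 0.35" --pt "0 0 0 0 0 0 0.35" --pt "0 0 0 0 0 -0.02 0.35" --pt "0 0 0 0 0 -0.04 0.35" --pt "0 0 0 0 0 -0.04 0.35" --pt "0 0.05 0 -0.03 0 -0.02 0.35" --pt "0 0.1 0 -0.03 0 -0.03 0.35" --pt "0 0.1 0 -0.03 0 -0.03 0.35"

```text
t: 33.25
position: [0.4975, -0.3579, 0.2218]
tool_rot: [-3.142, 0.531, -1.49]
contact_force: [0.9, 1.1, 0.7]
opening: 0.0555
finger_force: 0.0
```

Emit:
servo_tool --pt "0 0.1 0 -0.03 0 -0.02 0" --pt "0 0.14 0 -0.03 0 -0.02 0" --pt "0 0.14 0 -0.03 0 -0.02 0" --pt "0 0.14 0 -0.02 0 -0.02 0" --pt "0 0 0 0 0 0 0" --pt "0 0 0 0 0 0 0"

```text
t: 33.85
position: [0.4916, -0.2815, 0.3364]
tool_rot: [-3.139, 0.015, -1.485]
contact_force: [1.0, -2.1, 0.1]
opening: 0.0853
finger_force: 0.0
```

```bash
python3 - <<'E'
from h import *
stat(rot(T0))
im,W=barlook()
for n in ['scene','side']:
    im,W=cloud(n)
    if n=='side': cv2.imwrite('pics/s6.png',cv2.cvtColor(cv2.resize(im[140:440,200:440],None,fx=2,fy=2,interpolation=cv2.INTER_CUBIC),cv2.COLOR_RGB2BGR))
    for q in ['bar','tin_small','tin_square','tin_tall']:
        for r in trace(n,q)[:3]:
            m=r['mask']; p=W[m]; p=p[~np.isnan(p[:,0])]
            if len(p): print(n,q,round(r['p'],2),np.round(np.median(p,0),3),np.round(inrack(np.median(p,0)),3),np.median(im[m],0))
E
```

```text
t 33.85 rack [-0.0622 -0.1833  0.3364] F [ 1.  -2.1  0.1] M [-0.07 -0.01 -0.03] open 0.0853 rot [ 0.003  -0.0151 -0.0007] q [-0.25  0.29  0.38 -0.02 -1.66  0.34]
bar 0.95 1900 ((-59.96270751953125, -157.95486450195312), (25.504413604736328, 124.53499603271484), 0.49047917127609253) 0.03850668581584742
scene bar 0.76 [0.644 0.413 0.026] [0.149 0.496 0.026] [155.  79.  32.]
scene bar 0.69 [ 0.495 -0.251  0.038] [-0.056 -0.154  0.038] [111. 106. 100.]
scene tin_small 0.87 [0.478 0.396 0.037] [-0.018  0.493  0.037] [110.  102.   91.5]
scene tin_square 0.97 [0.359 0.371 0.053] [-0.138  0.479  0.053] [30.  55.  98.5]
scene tin_square 0.86 [0.443 0.29  0.052] [-0.062  0.39   0.052] [105.  91.  78.]
scene tin_square 0.83 [0.332 0.196 0.052] [-0.181  0.306  0.052] [111.  30.  28.]
scene tin_tall 0.84 [0.552 0.279 0.075] [0.046 0.37  0.075] [105.  92.  82.]
side bar 0.86 [ 0.489 -0.236  0.038] [-0.061 -0.138  0.038] [96. 88. 85.]
side bar 0.7 [ 0.539 -0.027  0.013] [0.007 0.066 0.013] [135.  99.  63.]
side bar 0.65 [0.641 0.419 0.026] [0.146 0.501 0.026] [144.  60.  24.]
side tin_small 0.84 [0.469 0.401 0.036] [-0.027  0.499  0.036] [91. 73. 65.]
side tin_square 0.79 [0.355 0.384 0.052] [-0.142  0.491  0.052] [36. 43. 72.]
side tin_square 0.71 [0.325 0.2   0.052] [-0.187  0.311  0.052] [86. 31. 27.]
side tin_square 0.67 [0.432 0.295 0.053] [-0.072  0.396  0.053] [92. 74. 63.]
side tin_tall 0.61 [0.54  0.29  0.074] [0.034 0.382 0.074] [75. 65. 62.]
```

View pics/s6.png

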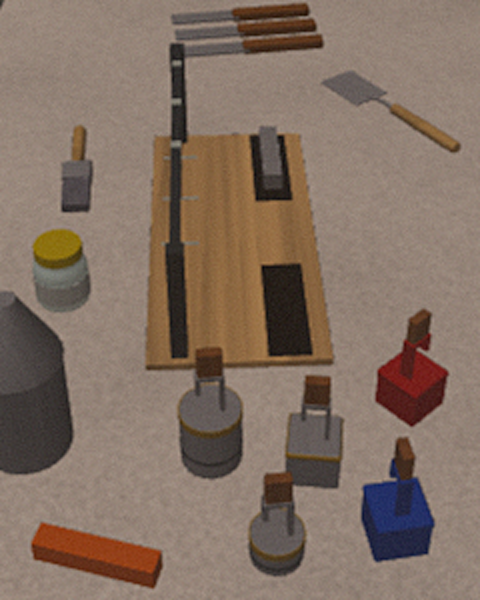

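Emit:
servo_tool --pt "0 0.015 0 -0.044 0 -0.005 0" --pt "0 0 0 -0.044 -0.003 -0.005 0" --pt "0 0 0 -0.044 -0.003 -0.005 0" --pt "0 0 0 -0.044 -0.003 -0.005 0" --pt "0 0 0 -0.044 -0.003 -0.005 0" --pt "0 0 0 -0.044 -0.003 -0.005 0" --pt "0 0 0 -0.044 -0.003 -0.005 0" --pt "0 0 0 -0.044 -0.003 -0.005 0" --pt "0 0 0 -0.044 -0.003 -0.005 0" --pt "0 0 0 -0.044 -0.003 -0.005 0" --pt "0 0 0 -0.044 -0.003 -0.005 0" --pt "0 0 0 -0.044 -0.003 -0.005 0"

```text
t: 35.65
position: [0.4804, 0.2476, 0.3967]
tool_rot: [-3.139, 0.0, -1.488]
contact_force: [0.4, -0.3, 0.4]
opening: 0.0855
finger_force: 0.0
```

Emit:
servo_tool --pt "0 0 0 -0.044 -0.003 -0.005 0" --pt "0 0 0 -0.044 -0.003 -0.005 0" --pt "0 0 0 -0.044 -0.003 -0.005 0" --pt "0 0 0 -0.03 -0.003 0 0" --pt "0 0 0 0 0 0 0" --pt "0 0 0 0 0 0 0"

```text
t: 36.25
position: [0.4793, 0.409, 0.4102]
tool_rot: [-3.141, -0.001, -1.487]
contact_force: [0.0, -0.0, 0.2]
opening: 0.0853
finger_force: 0.0
```

```bash
python3 - <<'E'
from h import *
p,R=stat(); print(p)
im,W=cloud('wrist'); save('w6.png',im); np.save('w6.npy',W)
f=W.reshape(-1,3)
for n,x,y,z in [('tall',.541,.275,.156),('square',.433,.285,.133),('small',.471,.394,.116)]:
    d=(abs(f[:,0]-x)<.045)&(abs(f[:,1]-y)<.045)
    q=f[d&(abs(f[:,2]-z)<.005)]; print(n,'tab',len(q), cv2.minAreaRect((q[:,:2]*1000).astype(np.float32)) if len(q)>5 else '')
    q=f[d&(abs(f[:,2]-(z-.081))<.004)]; print('  lid',len(q), cv2.minEnclosingCircle((q[:,:2]*1000).astype(np.float32)) if len(q)>5 else '')
E
```

```text
t 36.25 rack [-0.0156  0.5056  0.4102] F [ 0.  -0.   0.2] M [-0.09 -0.   -0.01] open 0.0853 rot [0.0007 0.0012 0.0014] q [ 0.95  0.47  0.84  0.   -1.94 -0.87]
[0.47933762 0.40897433 0.4102215 ]
tall tab 320 ((542.1920166015625, 274.84722900390625), (26.145978927612305, 12.303756713867188), 8.947246551513672)
  lid 1781 ((542.3184204101562, 274.6175537109375), 33.85026931762695)
square tab 270 ((433.4492492675781, 286.2850341796875), (12.16158676147461, 26.268545150756836), 86.83668518066406)
  lid 1431 ((433.8913269042969, 286.413818359375), 38.78186798095703)
small tab 197 ((470.70379638671875, 394.50738525390625), (25.481464385986328, 11.853633880615234), 9.244451522827148)
  lid 790 ((470.2247619628906, 394.3926086425781), 27.769529342651367)
```

View pics/w6.png

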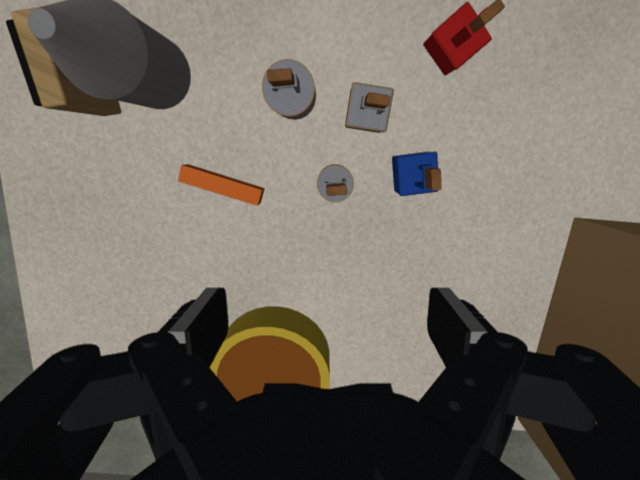

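```bash
python3 - <<'E'
from h import *
C=[cloud('side')[1].reshape(-1,3),cloud('scene')[1].reshape(-1,3),np.load('w6.npy').reshape(-1,3)]
for n,x,y,h,a in [('tall',.5422,.2748,.075,8.9),('square',.4334,.2863,.052,-3.2),('small',.4707,.3945,.035,9.2)]:
    for k,f in zip(['side','scene','wrist'],C):
        d=f[(abs(f[:,0]-x)<.03)&(abs(f[:,1]-y)<.014)&(f[:,2]>h+.007)&(f[:,2]<h+.022)]
        l=Ro.from_euler('z',-a,degrees=True).apply(d-[x,y,0]) if len(d) else d
        l=l[abs(l[:,1])<.012] if len(l) else l
        print(n,k,len(l),np.histogram(l[:,0],[-.025,-.02,-.015,-.01,-.005,0,.005,.01,.015,.02,.025])[0] if len(l) else '')
E
```

```text
tall side 14 [ 0  0 14  0  0  0  0  0  0  0]
tall scene 10 [0 2 5 0 0 0 2 0 0 1]
tall wrist 19 [ 0  0 19  0  0  0  0  0  0  0]
square side 10 [ 0  0 10  0  0  0  0  0  0  0]
square scene 17 [0 4 6 1 0 0 2 0 2 2]
square wrist 9 [0 0 5 4 0 0 0 0 0 0]
small side 17 [ 0  4 13  0  0  0  0  0  0  0]
small scene 12 [0 2 3 0 1 1 1 1 2 1]
small wrist 4 [0 1 3 0 0 0 0 0 0 0]
```

```bash
python3 - <<'E'
from h import *
a=np.radians(8.9)
plan([((.5422,.2748,.24),rot(a),13,0),((.5422,.2748,.145),rot(a),4,.4)],dec=3)
E
```

```text
[[0,0,-0.126,0.011,-0.004,0.013,0],[0,0,-0.127,0.011,-0.003,0.013,0],[0,0,-0.126,0.011,-0.001,0.013,0],[0,0,-0.127,0.011,0,0.013,0],[0,0,-0.126,0.011,0.002,0.013,0],[0,0,-0.127,0.011,0.003,0.013,0],[0,0,-0.126,0.01,0.004,0.013,0],[0,0,-0.127,0.01,0.006,0.014,0],[0,0,-0.126,0.009,0.007,0.013,0],[0,-0.001,-0.127,0.008,0.008,0.014,0],[0,-0.001,-0.126,0.007,0.009,0.013,0],[-0.001,0,-0.127,0.006,0.01,0.014,0]]
[[0,-0.001,-0.126,0.004,0.01,0.013,0],[0,0,0,0,0,0.024,0.4],[0,0,0,0,0,0.024,0.4],[0,0,0,0,0,0.024,0.4],[0,0,0,0,0,0.023,0.4]]
```

Emit:
servo_tool --pt "0 0 -0.126 0.011 -0.004 0.013 0" --pt "0 0 -0.127 0.011 -0.003 0.013 0" --pt "0 0 -0.126 0.011 -0.001 0.013 0" --pt "0 0 -0.127 0.011 0 0.013 0" --pt "0 0 -0.126 0.011 0.002 0.013 0" --pt "0 0 -0.127 0.011 0.003 0.013 0" --pt "0 0 -0.126 0.01 0.004 0.013 0" --pt "0 0 -0.127 0.01 0.006 0.014 0" --pt "0 0 -0.126 0.009 0.007 0.013 0" --pt "0 -0.001 -0.127 0.008 0.008 0.014 0" --pt "0 -0.001 -0.126 0.007 0.009 0.013 0" --pt "-0.001 0 -0.127 0.006 0.01 0.014 0"

```text
t: 37.6
position: [0.5378, 0.2837, 0.2529]
tool_rot: [-3.141, -0.001, 0.034]
contact_force: [-0.2, -0.2, 0.3]
opening: 0.0851
finger_force: 0.0
```

Emit:
servo_tool --pt "0 -0.001 -0.126 0.004 0.01 0.013 0.3" --pt "0 0 0 0 0 0 0.4" --pt "0 0 0 0 0 0 0.4" --pt "0 0 0 0 0 0 0.4"

```text
t: 38.0
position: [0.5421, 0.2756, 0.2406]
tool_rot: [-3.141, -0.001, 0.154]
contact_force: [-0.2, -0.4, -0.5]
opening: 0.0515
finger_force: 0.0
```

```bash
cat >> h.py <<'E'
def tab(x,y,z,cam='wrist'):
    f=cloud(cam)[1].reshape(-1,3)
    q=f[(abs(f[:,0]-x)<.045)&(abs(f[:,1]-y)<.045)&(abs(f[:,2]-z)<.005)]
    (c,s,a)=cv2.minAreaRect((q[:,:2]*1000).astype(np.float32)) if len(q)>5 else (0,0,0)
    if len(q)>5:
        if s[0]<s[1]: a+=90
        a=(a+90)%180-90
    print('tab',len(q),c,s,a); return c,a
E
python3 - <<'E'
from h import *
p,R=stat(rot(np.radians(8.9))); print(p)
tab(.542,.275,.156)
plan([((.5422,.2748,.145),rot(np.radians(8.9)),4,.4)])
E
```

```text
t 38.0 rack [0.0355 0.3674 0.2406] F [-0.2 -0.4 -0.5] M [ 0.09 -0.03 -0.01] open 0.0515 rot [0.0007 0.0005 0.0016] q [ 0.73  0.37  0.26 -0.   -1.45  1.  ]
[0.54206946 0.27561599 0.24057302]
tab 683 (543.0953369140625, 274.9587707519531) (25.65180206298828, 12.03078556060791) 9.625731468200684
[[-0.0002,-0.0001,-0.0002,0,0.0003,0.0239,0.4],[-0.0001,-0.0001,-0.0002,0,0.0003,0.0238,0.4],[-0.0002,-0.0001,-0.0002,0,0.0002,0.0239,0.4],[-0.0001,-0.0001,-0.0002,0,0.0003,0.0238,0.4]]
```

Emit:
servo_tool --pt "0 0 0 0 0 0.024 0.4" --pt "0 0 0 0.001 0 0.024 0.4" --pt "0 0 0 0 0 0.024 0.4" --pt "0 0 0 0 0 0.023 0.4" --pt "0 0 0 0 0 0 0.4" --pt "0 0 0 0 0 0 0.7" --pt "0 0 0 0 0 0 1" --pt "0 0 0 0 0 0 1" --pt "0 0 0 0 0 0 1" --pt "0 0 0 0 0 0 1" --pt "0 0 0 0 0 0 1" --grip_force 70

```text
t: 39.15
position: [0.5438, 0.2759, 0.1462]
tool_rot: [-3.141, -0.002, 0.156]
contact_force: [-0.2, -0.6, 5.9]
opening: 0.0109
finger_force: 69.4
```

```bash
python3 - <<'E'
from h import *
p,R=stat(rot(.154)); print(p)
D=rot(yaw)
dz=p[2]-.119
print('dz',dz)
plan([(p+[0,0,.1],R,4,1),(rk(0,.152,.195+dz),D,8,1)],dec=3)
E
```

```text
t 39.15 rack [0.0372 0.3676 0.1462] F [-0.2 -0.6  5.9] M [-0.09  0.02 -0.01] open 0.0109 rot [ 0.0008  0.002  -0.0023] q [ 0.73  0.42  0.08  0.   -1.23  1.  ]
[0.5437548  0.27593261 0.1461573 ]
dz 0.027157297403009872
[[0,0,0,0,0,-0.025,1],[0,0,0,0,0,-0.025,1],[0,0,0,0,0,-0.025,1],[0,0,0,0,0,-0.025,1],[0,0,0.009,-0.007,0.027,0.003,1],[0,0,0.009,-0.006,0.027,0.003,1],[0,0,0.009,-0.006,0.027,0.003,1],[0,0,0.009,-0.006,0.026,0.003,1],[0,0,0.009,-0.005,0.027,0.003,1],[0,-0.001,0.009,-0.005,0.027,0.003,1],[0,0,0.008,-0.005,0.026,0.003,1],[-0.001,-0.001,0.009,-0.006,0.027,0.003,1]]
```

Emit:
servo_tool --pt "0 0 0 0 0 -0.025 1" --pt "0 0 0 0 0 -0.025 1" --pt "0 0 0 0 0 -0.025 1" --pt "0 0 0 0 0 -0.025 1" --pt "0 0 0.009 -0.007 0.027 0.003 1" --pt "0 0 0.009 -0.006 0.027 0.003 1" --pt "0 0 0.009 -0.006 0.027 0.003 1" --pt "0 0 0.009 -0.006 0.026 0.003 1" --pt "0 0 0.009 -0.005 0.027 0.003 1" --pt "0 0 0.009 -0.005 0.027 0.003 1" --pt "0 0 0.008 -0.005 0.026 0.003 1" --pt "0 0 0.009 -0.006 0.027 0.003 1" --grip_force 100

```text
t: 40.35
position: [0.5231, 0.0566, 0.2196]
tool_rot: [-3.141, 0.003, 0.085]
contact_force: [-0.3, -0.2, -2.3]
opening: 0.0101
finger_force: 98.0
```

Emit:
servo_tool --pt "0 0 0 0 0 0 1" --pt "0 0 0 0 0 0 1" --pt "0 0 0 0 0 0 1"

```text
t: 40.65
position: [0.5238, 0.0581, 0.2202]
tool_rot: [-3.142, 0.002, 0.085]
contact_force: [0.2, 0.4, -1.8]
opening: 0.0103
finger_force: 98.2
```

```bash
cat >> h.py <<'E'
def hookpose(H,cam='wrist',dz=.027):
    """tin held: lid plane height and tab pose near the tool; H = hook height over origin"""
    p,R=here(); im,W=cloud(cam); f=W.reshape(-1,3)
    und=p[2]-dz; l=f[(np.linalg.norm(f[:,:2]-p[:2],axis=1)<.03)&(abs(f[:,2]-(und-.044))<.015)]
    print('lid z',np.nanmedian(l[:,2]).round(4) if len(l) else None,'expect',(und-.044).round(4),len(l))
    return im,W
E
python3 - <<'E'
from h import *
p,R=stat(rot(yaw))
im,W=hookpose(.119,'wrist'); save('w7.png',im)
hookpose(.119,'side');hookpose(.119,'scene')
plan([(rk(.07,.152,.195+.0272),rot(yaw),5,1)])
E
```

```text
t 40.65 rack [-0.0013  0.1522  0.2202] F [ 0.2  0.4 -1.8] M [ 0.02 -0.01 -0.01] open 0.0103 rot [ 0.     -0.0018 -0.0001] q [ 0.41  0.22 -0.01 -0.   -1.34  1.25]
lid z 0.1494 expect 0.1492 4738
lid z 0.1498 expect 0.1492 330
lid z 0.1502 expect 0.1492 289
[[0,0.0003,0.0002,0.0142,0.0001,-0.0004,1],[0,0.0003,0.0001,0.0142,0.0001,-0.0004,1],[0.0001,0.0004,0.0002,0.0143,0.0001,-0.0004,1],[0,0.0003,0.0001,0.0142,0.0001,-0.0004,1],[0.0001,0.0004,0.0002,0.0143,0.0001,-0.0005,1]]
```

View pics/w7.png

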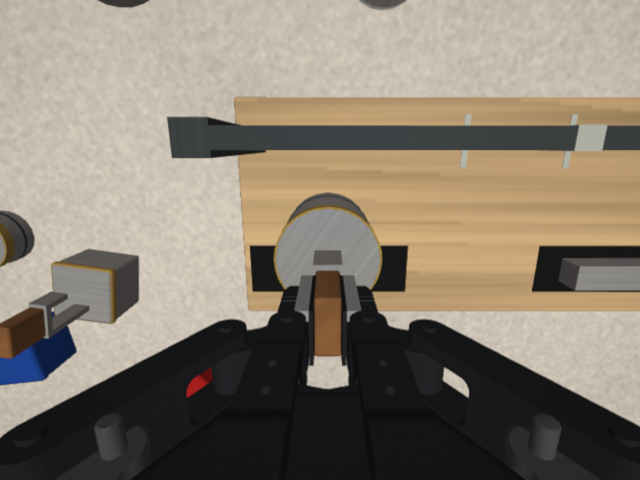

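Emit:
servo_tool --pt "0 0 0 0.014 0 0 1" --pt "0 0.001 0 0.014 0 0 1" --pt "0 0 0 0.014 0 0 1" --pt "0 0 0 0.014 0 0 1" --pt "0 0.001 0 0.0145 0 0 1" --pt "0 0 0 0 0 0 1" --pt "0 0 0 0 0 0 1"

```text
t: 41.5
position: [0.5939, 0.0639, 0.2197]
tool_rot: [3.141, 0.001, 0.086]
contact_force: [0.2, 0.5, -2.8]
opening: 0.0106
finger_force: 98.2
```

```bash
python3 - <<'E'
from h import *
p,R=stat(rot(yaw))
im,W=hookpose(.119,'wrist')
c=np.array([inrack(a) for a in W.reshape(-1,3)])
m=(abs(c[:,2]-.17)<.004)&(abs(c[:,0]-.07)<.02)
for y in (.2,.19,.18,.12,.1,.08,.05,0): 
    q=c[m&(abs(c[:,1]-y)<.004)]
    if len(q): print(y,len(q),q[:,0].min().round(4),q[:,0].max().round(4))
E
```

```text
t 41.5 rack [0.0691 0.1521 0.2197] F [ 0.2  0.5 -2.8] M [0.02 0.08 0.  ] open 0.0106 rot [-0.0004 -0.0006 -0.0003] q [ 0.37  0.36  0.18  0.   -1.39  1.29]
lid z 0.1491 expect 0.1487 3333
0.2 321 0.0645 0.0767
0.19 321 0.0646 0.0769
0.18 325 0.0644 0.0768
0.12 320 0.0645 0.0769
0.1 316 0.0644 0.0767
0.08 322 0.064 0.0768
0.05 313 0.0644 0.0769
0 324 0.0645 0.0769
```

Emit:
servo_tool --pt "0 0 0 0.002 0 0 1" --pt "0 0 0 0 0 0.008 1" --pt "0 0 0 0 0 0.008 1" --pt "0 0 0 0 0 0.006 1" --pt "0 0 0 0 0 0 1" --pt "0 0 0 0 0 0 1"

```text
t: 42.15
position: [0.5959, 0.0636, 0.1979]
tool_rot: [3.141, 0.0, 0.085]
contact_force: [-0.2, 0.8, -2.7]
opening: 0.0106
finger_force: 98.2
```

```bash
python3 - <<'E'
from h import *
p,R=stat(rot(yaw))
im,W=hookpose(.119,'wrist')
plan([(rk(.0706,-.18,p[2]+.0005),rot(yaw),24,1)],dec=4)
E
```

```text
t 42.15 rack [0.071  0.1516 0.1979] F [-0.2  0.8 -2.7] M [-0.01 -0.02 -0.01] open 0.0106 rot [-0.0005 -0.      0.0002] q [ 0.37  0.37  0.14  0.   -1.34  1.29]
lid z 0.1271 expect 0.1269 4053
[[0,0,0,0,0.0138,0,1],[0,0,0,0,0.0138,0,1],[0,0,0,0,0.0138,0,1],[0,0,0,0,0.0138,0,1],[0,0,0,0,0.0138,0,1],[0,0,0,0,0.0138,0,1],[0,0,0,0,0.0138,0,1],[0,0,0,0,0.0138,0,1],[0,0,0,0,0.0138,0,1],[0,0,0,0,0.0138,0,1],[0,0,0,0,0.0138,0,1],[0,0,0,0,0.0138,0,1]]
[[0,0,0,0,0.0138,0,1],[0,0,0,0,0.0138,0,1],[0,0,0,0,0.0138,0,1],[0,0,0,0,0.0138,0,1],[0.0001,0,0,-0.0001,0.0139,0,1],[0,0,0,0,0.0138,0,1],[0.0001,0,0,-0.0001,0.0139,-0.0001,1],[0,0,0,0,0.0138,0,1],[0.0001,0,-0.0001,-0.0001,0.0139,-0.0001,1],[0,0,0,0,0.0138,0,1],[0.0001,0,-0.0001,-0.0001,0.0139,-0.0001,1],[0,-0.0001,0,0,0.0138,0,1]]
```

Emit:
servo_tool --pt "0 0 0 0 0.0138 0 1" --pt "0 0 0 0 0.0138 0 1" --pt "0 0 0 0 0.0138 0 1" --pt "0 0 0 0 0.0138 0 1" --pt "0 0 0 0 0.0138 0 1" --pt "0 0 0 0 0.0138 0 1" --pt "0 0 0 0 0.0138 0 1" --pt "0 0 0 0 0.0138 0 1" --pt "0 0 0 0 0.0138 0 1" --pt "0 0 0 0 0.0138 0 1" --pt "0 0 0 0 0.0138 0 1" --pt "0 0 0 0 0.0138 0 1"

```text
t: 43.4
position: [0.6102, -0.1025, 0.1983]
tool_rot: [3.141, -0.0, 0.085]
contact_force: [-0.5, 0.8, -2.4]
opening: 0.0104
finger_force: 98.2
```

Emit:
servo_tool --pt "0 0 0 0 0.0138 0 1" --pt "0 0 0 0 0.0138 0 1" --pt "0 0 0 0 0.0138 0 1" --pt "0 0 0 0 0.0138 0 1" --pt "0 0 0 0 0.0138 0 1" --pt "0 0 0 0 0.0138 0 1" --pt "0 0 0 0 0.0138 0 1" --pt "0 0 0 0 0.0138 0 1" --pt "0 0 0 0 0.0138 0 1" --pt "0 0 0 0 0.0138 0 1" --pt "0 0 0 0 0.0138 0 1" --pt "0 0 0 0 0 0 1"

```text
t: 44.6
position: [0.6229, -0.2547, 0.1981]
tool_rot: [3.141, -0.0, 0.083]
contact_force: [-0.5, 0.8, -2.5]
opening: 0.0099
finger_force: 98.3
```

```bash
python3 - <<'E'
from h import *
p,R=stat(rot(yaw))
im,W=hookpose(.119,'wrist'); 
c=np.array([inrack(a) for a in W.reshape(-1,3)]).reshape(480,640,3)
m=(abs(c[...,2]-.17)<.005)&(abs(c[...,0]-.07)<.006)
w=m&(im.min(-1)>90)
y=c[w][:,1]; print('white y',np.histogram(y,np.arange(-.24,.06,.01)))
E
```

```text
t 44.6 rack [ 0.0709 -0.1679  0.1981] F [-0.5  0.8 -2.5] M [ 0.02  0.05 -0.02] open 0.0099 rot [-0.0008  0.      0.0019] q [-0.16  0.52  0.38  0.   -1.43  1.81]
lid z 0.1273 expect 0.1271 3355
white y (array([ 20,   0,   0,   0,   0,  90,   0,   0,   0,   0,   0,   0,   0,
         0,   0, 332, 317,   0,   0,   0,   0,   0,   0,   0,   0,   0,
         0,   0,   0]), array([-2.40000000e-01, -2.30000000e-01, -2.20000000e-01, -2.10000000e-01,
       -2.00000000e-01, -1.90000000e-01, -1.80000000e-01, -1.70000000e-01,
       -1.60000000e-01, -1.50000000e-01, -1.40000000e-01, -1.30000000e-01,
       -1.20000000e-01, -1.10000000e-01, -1.00000000e-01, -9.00000000e-02,
       -8.00000000e-02, -7.00000000e-02, -6.00000000e-02, -5.00000000e-02,
       -4.00000000e-02, -3.00000000e-02, -2.00000000e-02, -1.00000000e-02,
        2.22044605e-16,  1.00000000e-02,  2.00000000e-02,  3.00000000e-02,
        4.00000000e-02,  5.00000000e-02]))
```

Emit:
servo_tool --pt "0 0 0.001 0 0.006 0 1" --pt "0 0 0.001 0 0.0058 0 1" --pt "0 0 0 0 0 0.0008 1" --pt "0 0 0 0 0 0.0007 1" --pt "0 0 0 0 0 0 1" --pt "0 0 0 0 0 0 1"

```text
t: 45.25
position: [0.6241, -0.2643, 0.1972]
tool_rot: [3.141, -0.001, 0.083]
contact_force: [-0.6, -0.8, -1.5]
opening: 0.0103
finger_force: 98.6
```

```bash
python3 - <<'E'
from h import *
stat(rot(yaw)); hookpose(.119,'wrist')
E
```

```text
t 45.25 rack [ 0.0713 -0.1776  0.1972] F [-0.6 -0.8 -1.5] M [-0.33  0.08 -0.07] open 0.0103 rot [-0.0009  0.0009  0.0019] q [-0.17  0.53  0.39  0.   -1.43  1.82]
lid z 0.1265 expect 0.1262 3397
```

Emit:
servo_tool --pt "0 0 0 0 0.0015 0 1" --pt "0 0 0 0 0 0.0003 1" --pt "0 0 0 0 0 0 1" --pt "0 0 0 0 0 0 0.85" --pt "0 0 0 0 0 0 0.8" --pt "0 0 0 0 0 0 0.7" --pt "0 0 0 0 0 0 0.6" --pt "0 0 0 0 0 -0.01 0.5" --pt "0 0 0 0 0 -0.03 0.5" --pt "0 0 0 0 0 -0.04 0.3" --pt "0 0 0 0 0 -0.04 0" --pt "0 0 0 0 0 -0.03 0"

```text
t: 46.5
position: [0.6238, -0.2662, 0.3508]
tool_rot: [3.139, -0.004, 0.083]
contact_force: [1.3, -1.0, 0.5]
opening: 0.0833
finger_force: 0.0
```

Emit:
servo_tool --pt "0 0 0 -0.02 0 -0.02 0" --pt "0 0 0 -0.02 0 0 0" --pt "0 0 0 0 0 0 0" --pt "0 0 0 0 0 0 0"

```text
t: 46.9
position: [0.584, -0.2691, 0.3675]
tool_rot: [3.141, -0.002, 0.083]
contact_force: [0.4, -0.1, -0.4]
opening: 0.0853
finger_force: 0.0
```

```bash
python3 - <<'E'
from h import *
p,R=stat(rot(yaw)); print(p)
t=rk(.07,-.18,.207)
c,a=tab(t[0],t[1],.207); print(inrack([c[0]/1e3,c[1]/1e3,0]).round(4),a-np.degrees(yaw))
f=[cloud(n) for n in('side','scene')]
for n,(im,W) in zip(('side','scene'),f):
    for q in ['tin_small','tin_square','tin_tall']:
        for r in trace(n,q)[:3]:
            m=r['mask']; pp=W[m]; pp=pp[~np.isnan(pp[:,0])]
            if len(pp): print(n,q,round(r['p'],2),np.round(np.median(pp,0),3),np.median(im[m],0))
C=[W.reshape(-1,3) for im,W in f]
for n,x,y,z in [('square',.433,.286,.133),('small',.471,.394,.116)]:
    for k in C:
        q=k[(abs(k[:,0]-x)<.05)&(abs(k[:,1]-y)<.05)&(abs(k[:,2]-z)<.006)]
        if len(q): print(n,len(q),q.mean(0).round(4))
E
```

```text
t 46.9 rack [ 0.0309 -0.1789  0.3675] F [ 0.4 -0.1 -0.4] M [-0.01 -0.07  0.01] open 0.0853 rot [-0.0007  0.0016  0.0025] q [-0.19  0.47  0.72  0.   -1.82  1.84]
[ 0.58398692 -0.26914873  0.36748319]
tab 427 (623.4199829101562, -265.9764404296875) (25.518714904785156, 11.881072044372559) 4.408307075500488
[ 0.0704 -0.1791  0.    ] -0.47902291696543386
side tin_small 0.87 [0.469 0.401 0.036] [91. 71. 64.]
side tin_square 0.75 [0.355 0.384 0.052] [36. 43. 70.]
side tin_square 0.73 [0.432 0.295 0.053] [91. 72. 64.]
side tin_square 0.68 [0.327 0.2   0.051] [86. 31. 27.]
side tin_tall 0.86 [ 0.615 -0.249  0.12 ] [68. 59. 55.]
scene tin_small 0.91 [0.477 0.397 0.036] [111.  103.5  94. ]
scene tin_square 0.94 [0.443 0.29  0.053] [103.  87.  76.]
scene tin_square 0.87 [0.36  0.37  0.053] [30.  56.  99.5]
scene tin_square 0.58 [0.332 0.195 0.053] [108.   29.   26.5]
scene tin_tall 0.74 [ 0.576 -0.055  0.015] [147. 119.  85.]
scene tin_tall 0.7 [ 0.634 -0.258  0.121] [82. 75. 69.]
square 81 [0.4325 0.2883 0.1328]
square 41 [0.4344 0.2853 0.1333]
small 100 [0.4691 0.3965 0.1154]
small 42 [0.4696 0.3936 0.1158]
```

```bash
python3 - <<'E'
from h import *
plan([((.455,.20,.34),rot(-.04),11,0),((.4334,.2863,.22),rot(-.056),4,.4)],dec=3)
E
```

```text
[[0,0,0.011,-0.008,-0.043,0.002,0],[0,0,0.011,-0.009,-0.043,0.002,0],[0,0,0.011,-0.009,-0.043,0.002,0],[0,0,0.011,-0.01,-0.043,0.003,0],[0,0,0.011,-0.01,-0.043,0.002,0],[0,0,0.011,-0.011,-0.043,0.003,0],[0,0,0.011,-0.011,-0.043,0.002,0],[0,0,0.012,-0.011,-0.043,0.003,0],[0,0,0.011,-0.012,-0.043,0.002,0],[0,0,0.012,-0.012,-0.043,0.003,0],[0,0,0.011,-0.013,-0.042,0.002,0],[0,0,0.004,-0.006,-0.021,0.03,0.4]]
[[0,0,0.004,-0.007,-0.022,0.03,0.4],[0,0,0.004,-0.006,-0.021,0.03,0.4],[0,0,0.004,-0.007,-0.021,0.03,0.4]]
```

Emit:
servo_tool --pt "0 0 0.011 -0.008 -0.043 0.002 0" --pt "0 0 0.011 -0.009 -0.043 0.002 0" --pt "0 0 0.011 -0.009 -0.043 0.002 0" --pt "0 0 0.011 -0.01 -0.043 0.003 0" --pt "0 0 0.011 -0.01 -0.043 0.002 0" --pt "0 0 0.011 -0.011 -0.043 0.003 0" --pt "0 0 0.011 -0.011 -0.043 0.002 0" --pt "0 0 0.012 -0.011 -0.043 0.003 0" --pt "0 0 0.011 -0.012 -0.043 0.002 0" --pt "0 0 0.012 -0.012 -0.043 0.003 0" --pt "0 0 0.011 -0.013 -0.042 0.002 0" --pt "0 0 0.004 -0.006 -0.021 0.03 0.4"

```text
t: 48.55
position: [0.4505, 0.2244, 0.3132]
tool_rot: [-3.137, -0.007, -0.042]
contact_force: [1.2, 0.1, -0.8]
opening: 0.0731
finger_force: 0.0
```

Emit:
servo_tool --pt "0 0 0.004 -0.007 -0.022 0.03 0.4" --pt "0 0 0.004 -0.006 -0.021 0.03 0.4" --pt "0 0 0.004 -0.007 -0.021 0.03 0.4" --pt "0 0 0 0 0 0 0.4" --pt "0 0 0 0 0 0 0.4" --pt "0 0 0 0 0 0 0.4"

```text
t: 49.15
position: [0.434, 0.2858, 0.2218]
tool_rot: [-3.14, -0.003, -0.056]
contact_force: [0.5, -0.0, -0.2]
opening: 0.0511
finger_force: 0.0
```

```bash
python3 - <<'E'
from h import *
p,R=stat(rot(-.056)); print(p)
c,a=tab(.4334,.2863,.133); a=np.radians(a)
plan([((c[0]/1e3,c[1]/1e3,.122),rot(a),4,.4)])
E
```

```text
t 49.15 rack [-0.0713  0.3868  0.2218] F [ 0.5 -0.  -0.2] M [ 0.08  0.01 -0.01] open 0.0511 rot [0.0012 0.0026 0.    ] q [ 0.89  0.2  -0.03  0.   -1.34  0.63]
[0.43398543 0.28577849 0.22181652]
tab 667 (434.4479675292969, 286.2550048828125) (11.686625480651855, 25.65508270263672) -3.0455856323242188
[[-0.0004,-0.0007,-0.0008,0,-0.0001,0.025,0.4],[-0.0004,-0.0007,-0.0008,0.0001,-0.0001,0.025,0.4],[-0.0004,-0.0007,-0.0008,0.0001,-0.0001,0.025,0.4],[-0.0004,-0.0006,-0.0008,0,-0.0001,0.0249,0.4]]
```

Emit:
servo_tool --pt "0 0 0 0 0 0.025 0.4" --pt "0 -0.001 -0.001 0 0 0.025 0.4" --pt "0 -0.001 -0.001 0 0 0.025 0.4" --pt "0 0 -0.001 0 0 0.024 0.4" --pt "0 0 0 0 0 0 0.4" --pt "0 0 0 0 0 0 0.7" --pt "0 0 0 0 0 0 1" --pt "0 0 0 0 0 0 1" --pt "0 0 0 0 0 0 1" --pt "0 0 0 0 0 0 1" --pt "0 0 0 0 0 0 1" --grip_force 90

```text
t: 50.3
position: [0.4343, 0.2868, 0.1234]
tool_rot: [-3.139, -0.002, -0.052]
contact_force: [0.1, -0.8, 5.5]
opening: 0.0103
finger_force: 89.2
```

```bash
python3 - <<'E'
from h import *
p,R=stat(rot(-.053)); print(p)
dz=p[2]-.096; print('dz',dz)
plan([(p+[0,0,.09],R,4,1),(rk(0,.153,.195+dz),rot(yaw),8,1)],dec=3)
E
```

```text
t 50.3 rack [-0.0709  0.3877  0.1234] F [ 0.1 -0.8  5.5] M [ 0.1   0.22 -0.02] open 0.0103 rot [ 0.0025  0.0018 -0.0008] q [ 0.88  0.27 -0.2   0.   -1.1   0.63]
[0.43431546 0.28678236 0.12336151]
dz 0.027361512470505944
[[0,0,0,0,0,-0.022,1],[0,0,0,0,0,-0.023,1],[0,0,0,0,0,-0.022,1],[0,0,0,0,0,-0.023,1],[0,0,-0.017,0.013,0.028,-0.001,1],[0,0,-0.017,0.012,0.028,-0.001,1],[0,0,-0.017,0.012,0.028,-0.001,1],[0,0,-0.017,0.011,0.028,-0.001,1],[-0.001,-0.001,-0.017,0.011,0.029,-0.001,1],[0,0,-0.018,0.011,0.029,-0.001,1],[-0.001,-0.001,-0.017,0.01,0.029,-0.002,1],[0,0,-0.018,0.009,0.029,-0.001,1]]
```

Emit:
servo_tool --pt "0 0 0 0 0 -0.022 1" --pt "0 0 0 0 0 -0.023 1" --pt "0 0 0 0 0 -0.022 1" --pt "0 0 0 0 0 -0.023 1" --pt "0 0 -0.017 0.013 0.028 -0.001 1" --pt "0 0 -0.017 0.012 0.028 -0.001 1" --pt "0 0 -0.017 0.012 0.028 -0.001 1" --pt "0 0 -0.017 0.011 0.028 -0.001 1" --pt "-0.001 -0.001 -0.017 0.011 0.029 -0.001 1" --pt "0 0 -0.018 0.011 0.029 -0.001 1" --pt "-0.001 -0.001 -0.017 0.01 0.029 -0.002 1" --pt "0 0 -0.018 0.009 0.029 -0.001 1" --grip_force 100

```text
t: 51.5
position: [0.524, 0.0571, 0.2203]
tool_rot: [3.14, 0.004, 0.086]
contact_force: [-0.0, 0.0, -1.1]
opening: 0.0105
finger_force: 98.0
```

Emit:
servo_tool --pt "0 0 0 0 0 0 1" --pt "0 0 0 0 0 0 1" --pt "0 0 0 0 0 0 1"

```text
t: 51.8
position: [0.5236, 0.0587, 0.2202]
tool_rot: [3.14, 0.004, 0.085]
contact_force: [-0.2, -0.2, -1.5]
opening: 0.0105
finger_force: 98.1
```

```bash
python3 - <<'E'
from h import *
p,R=stat(rot(yaw))
hookpose(.096,'wrist',.0274);hookpose(.096,'side',.0274)
plan([(rk(.0706,.153,.195+.0274),rot(yaw),5,1)])
E
```

```text
t 51.8 rack [-0.0014  0.1529  0.2202] F [-0.2 -0.2 -1.5] M [ 0.07 -0.01  0.06] open 0.0105 rot [-0.0017 -0.004  -0.    ] q [ 0.41  0.22 -0.01  0.   -1.35  1.25]
lid z 0.1491 expect 0.1488 4659
lid z 0.1493 expect 0.1488 363
[[0.0004,0.0008,0.0002,0.0144,0,-0.0005,1],[0.0004,0.0007,0.0002,0.0144,0.0001,-0.0005,1],[0.0003,0.0008,0.0001,0.0144,0,-0.0005,1],[0.0004,0.0007,0.0002,0.0144,0.0001,-0.0004,1],[0.0003,0.0008,0.0001,0.0143,0,-0.0004,1]]
```

Emit:
servo_tool --pt "0 0.001 0 0.0144 0 0 1" --pt "0 0.001 0 0.0144 0 0 1" --pt "0 0.001 0 0.0144 0 0 1" --pt "0 0.001 0 0.0144 0 0 1" --pt "0 0 0 0.0144 0 0 1" --pt "0 0 0 0 0 0 1" --pt "0 0 0 0 0 0 1" --pt "0 0 0 0 0 0 1"

```text
t: 52.7
position: [0.5951, 0.0647, 0.2203]
tool_rot: [3.14, -0.0, 0.086]
contact_force: [-0.0, -0.4, -1.0]
opening: 0.0101
finger_force: 98.1
```

```bash
python3 - <<'E'
from h import *
p,R=stat(rot(yaw))
hookpose(.096,'wrist',.0274)
plan([(rk(.0706,.153,p[2]-.022),rot(yaw),3,1),(rk(.0706,-.08,p[2]-.022),rot(yaw),17,1)])
E
```

```text
t 52.7 rack [0.0704 0.1528 0.2203] F [-0.  -0.4 -1. ] M [-0.   -0.   -0.01] open 0.0101 rot [-0.0019  0.0003 -0.0004] q [ 0.37  0.36  0.18  0.   -1.39  1.29]
lid z 0.1494 expect 0.1489 3398
[[0.0006,-0.0002,0.0001,0.0001,-0.0001,0.0074,1],[0.0006,-0.0002,0.0001,0.0001,-0.0001,0.0074,1],[0.0007,-0.0002,0.0001,0,-0.0001,0.0073,1],[0,0,0,0,0.0137,0,1],[0,0,0,0,0.0137,0,1],[0,0,0,0,0.0137,0,1],[0,0,0,0,0.0137,0,1],[0,0,0,0,0.0137,0,1],[0,0,0,0,0.0137,0,1],[0,0,0,0,0.0137,0,1],[0,0,0,0,0.0137,0,1],[0,0,0,0,0.0137,0,1]]
[[0,0,0,0,0.0137,0,1],[0,0,0,0,0.0137,0,1],[0,0,0,0,0.0137,0,1],[0,0,0,0,0.0137,0,1],[0,0,0,0,0.0137,0,1],[0,0,0,0,0.0137,0,1],[0,0,0,0,0.0137,0,1],[0,0,0,0,0.0138,0,1]]
```

Emit:
servo_tool --pt "0.001 0 0 0 0 0.0074 1" --pt "0.001 0 0 0 0 0.0074 1" --pt "0 0 0 0 0 0.0074 1" --pt "0 0 0 0 0 0 1" --pt "0 0 0 0 0.0137 0 1" --pt "0 0 0 0 0.0137 0 1" --pt "0 0 0 0 0.0137 0 1" --pt "0 0 0 0 0.0137 0 1" --pt "0 0 0 0 0.0137 0 1" --pt "0 0 0 0 0.0137 0 1" --pt "0 0 0 0 0.0137 0 1" --pt "0 0 0 0 0 0 1"

```text
t: 53.95
position: [0.6039, -0.0332, 0.1979]
tool_rot: [3.141, -0.0, 0.083]
contact_force: [0.1, 0.2, -2.2]
opening: 0.0102
finger_force: 98.2
```

Emit:
servo_tool --pt "0 0 0 0 0.0137 0 1" --pt "0 0 0 0 0.0137 0 1" --pt "0 0 0 0 0.0137 0 1" --pt "0 0 0 0 0.0137 0 1" --pt "0 0 0 0 0.0137 0 1" --pt "0 0 0 0 0.0137 0 1" --pt "0 0 0 0 0.0137 0 1" --pt "0 0 0 0 0.0137 0 1" --pt "0 0 0 0 0.0137 0 1" --pt "0 0 0 0 0.013 0 1" --pt "0 0 0 0 0 0 1" --pt "0 0 0 0 0 0 1"

```text
t: 55.15
position: [0.6154, -0.1674, 0.1978]
tool_rot: [-3.141, -0.0, 0.084]
contact_force: [-0.2, -0.0, -0.9]
opening: 0.0101
finger_force: 98.2
```

```bash
python3 - <<'E'
from h import *
p,R=stat(rot(yaw))
hookpose(.096,'wrist',.0274)
E
```

```text
t 55.15 rack [ 0.0708 -0.0802  0.1978] F [-0.2 -0.  -0.9] M [ 0.08 -0.01 -0.02] open 0.0101 rot [0.0002 0.0003 0.0008] q [-0.02  0.45  0.26 -0.   -1.38  1.68]
lid z 0.1268 expect 0.1264 3336
```

Lower to contact and release, then go above the small tin.

Emit:
servo_tool --pt "0 0 0 0 0 0.0008 1" --pt "0 0 0 0 0 0.0004 1" --pt "0 0 0 0 0 0 1" --pt "0 0 0 0 0 0 0.85" --pt "0 0 0 0 0 0 0.8" --pt "0 0 0 0 0 0 0.7" --pt "0 0 0 0 0 0 0.6" --pt "0 0 0 0 0 -0.01 0.5" --pt "0 0 0 0 0 -0.03 0.5" --pt "0 0 0 0 0 -0.04 0.3" --pt "0 0 0 0 0 -0.04 0" --pt "0 0 0 0 0 -0.03 0"

```text
t: 56.4
position: [0.6153, -0.1674, 0.3509]
tool_rot: [3.14, -0.004, 0.085]
contact_force: [0.6, -0.5, -0.1]
opening: 0.0833
finger_force: 0.0
```

Emit:
servo_tool --pt "0 0 0 -0.02 0 -0.02 0" --pt "0 0 0 -0.02 0 0 0" --pt "0 0 0 0 0 0 0" --pt "0 0 0 0 0 0 0"

```text
t: 56.8
position: [0.5753, -0.1704, 0.3676]
tool_rot: [3.141, -0.002, 0.085]
contact_force: [0.4, -0.5, 0.2]
opening: 0.0853
finger_force: 0.0
```

```bash
python3 - <<'E'
from h import *
p,R=stat(rot(yaw)); print(p)
for y in (-.08,-.18):
    t=rk(.07,y,.207)
    c,a=tab(t[0],t[1],.207); print(inrack([c[0]/1e3,c[1]/1e3,0]).round(4),a-np.degrees(yaw))
for n in('side','scene'):
    im,W=cloud(n); k=W.reshape(-1,3)
    q=k[(abs(k[:,0]-.471)<.07)&(abs(k[:,1]-.394)<.07)&(abs(k[:,2]-.116)<.006)]
    print(len(q),q.mean(0).round(4) if len(q) else '')
plan([((.49,.31,.33),rot(.16),11,0),((.4707,.3945,.205),rot(.16),4,.4)],dec=3)
E
```

```text
t 56.8 rack [ 0.0306 -0.0798  0.3676] F [ 0.4 -0.5  0.2] M [ 0.03  0.01 -0.02] open 0.0853 rot [-0.0001  0.0016  0.0003] q [-0.03  0.37  0.56 -0.   -1.77  1.68]
[ 0.57530489 -0.17044356  0.36761163]
tab 439 (615.5701904296875, -167.10113525390625) (25.472312927246094, 11.971429824829102) 5.157604694366455
[ 0.071  -0.0799  0.    ] 0.27027470190053293
tab 463 (623.3303833007812, -265.649658203125) (25.500816345214844, 12.343362808227539) 5.001307964324951
[ 0.0704 -0.1788  0.    ] 0.11397797185902903
94 [0.4958 0.3629 0.1157]
40 [0.4962 0.36   0.1169]
[[0,0,-0.007,-0.004,-0.044,0.003,0],[0,0,-0.007,-0.004,-0.044,0.003,0],[0,0,-0.007,-0.003,-0.044,0.003,0],[0,0,-0.007,-0.003,-0.044,0.003,0],[0,0,-0.007,-0.003,-0.044,0.003,0],[0,0,-0.007,-0.003,-0.044,0.004,0],[0,0,-0.007,-0.002,-0.045,0.003,0],[0,0,-0.006,-0.002,-0.044,0.004,0],[0,0,-0.007,-0.002,-0.045,0.003,0],[0,0,-0.006,-0.001,-0.044,0.004,0],[0,0.001,-0.007,-0.001,-0.045,0.003,0],[0,0,0,-0.001,-0.022,0.031,0.4]]
[[0,0,0,-0.001,-0.021,0.031,0.4],[0,0,0,-0.002,-0.022,0.032,0.4],[0,0,0,-0.001,-0.021,0.031,0.4]]
```

Emit:
servo_tool --pt "0 0 -0.007 -0.004 -0.044 0.003 0" --pt "0 0 -0.007 -0.004 -0.044 0.003 0" --pt "0 0 -0.007 -0.003 -0.044 0.003 0" --pt "0 0 -0.007 -0.003 -0.044 0.003 0" --pt "0 0 -0.007 -0.003 -0.044 0.003 0" --pt "0 0 -0.007 -0.003 -0.044 0.004 0" --pt "0 0 -0.007 -0.002 -0.045 0.003 0" --pt "0 0 -0.006 -0.002 -0.044 0.004 0" --pt "0 0 -0.007 -0.002 -0.045 0.003 0" --pt "0 0 -0.006 -0.001 -0.044 0.004 0" --pt "0 0.001 -0.007 -0.001 -0.045 0.003 0" --pt "0 0 0 0.006 -0.025 0.03 0.2"

```text
t: 58.2
position: [0.4917, 0.3395, 0.3031]
tool_rot: [-3.138, -0.007, 0.163]
contact_force: [1.8, 0.1, 0.4]
opening: 0.0735
finger_force: 0.0
```

Emit:
servo_tool --pt "0 0 0 0.006 -0.025 0.03 0.4" --pt "0 0 0 0 0 0.02 0.4" --pt "0 0 0 0 0 0 0.4" --pt "0 0 0 0 0 0 0.4" --pt "0 0 0 0 0 0 0.4"

```text
t: 58.7
position: [0.4943, 0.3612, 0.2527]
tool_rot: [-3.14, -0.004, 0.16]
contact_force: [-0.7, 0.2, 0.9]
opening: 0.0511
finger_force: 0.0
```

```bash
python3 - <<'E'
from h import *
p,R=stat(rot(.16)); print(p)
c,ad=tab(.496,.361,.116); a=np.radians(ad); x,y=c[0]/1e3,c[1]/1e3
C=[cloud(n)[1].reshape(-1,3) for n in ('side','scene','wrist')]; h=.035
for f in C:
    d=f[(abs(f[:,0]-x)<.03)&(abs(f[:,1]-y)<.03)&(f[:,2]>h+.007)&(f[:,2]<h+.022)]
    l=Ro.from_euler('z',-a).apply(d-[x,y,0]) if len(d) else np.zeros((0,3)); l=l[abs(l[:,1])<.012]
    print(len(l),np.histogram(l[:,0],np.arange(-.025,.026,.005))[0])
plan([((x,y,.105),rot(a),6,.4)])
E
```

```text
t 58.7 rack [-0.0048  0.4568  0.2527] F [-0.7  0.2  0.9] M [-0.05  0.02 -0.05] open 0.0511 rot [0.0013 0.0042 0.0004] q [ 0.89  0.38  0.29  0.   -1.48  0.84]
[0.49428484 0.3611894  0.25272285]
tab 469 (497.3712158203125, 360.8121337890625) (26.51429557800293, 11.507292747497559) 9.037256240844727
14 [ 0  4 10  0  0  0  0  0  0  0]
12 [0 1 4 0 1 3 0 1 0 1]
0 [0 0 0 0 0 0 0 0 0 0]
[[-0.0002,-0.0005,0.0003,0.0005,0.0002,0.0245,0.4],[-0.0002,-0.0005,0.0003,0.0005,0.0002,0.0245,0.4],[-0.0002,-0.0005,0.0003,0.0005,0.0001,0.0245,0.4],[-0.0002,-0.0005,0.0003,0.0006,0.0001,0.0245,0.4],[-0.0002,-0.0006,0.0004,0.0005,0.0002,0.0245,0.4],[-0.0002,-0.0005,0.0003,0.0006,0.0001,0.0245,0.4]]
```

Emit:
servo_tool --pt "0 -0.001 0 0.0005 0 0.0245 0.4" --pt "0 -0.001 0 0.0005 0 0.0245 0.4" --pt "0 -0.001 0 0.0005 0 0.0245 0.4" --pt "0 0 0 0.0005 0 0.0245 0.4" --pt "0 0 0 0.0005 0 0.0245 0.4" --pt "0 0 0 0.0005 0 0.024 0.4" --pt "0 0 0 0 0 0 0.4" --pt "0 0 0 0 0 0 0.7" --pt "0 0 0 0 0 0 1" --pt "0 0 0 0 0 0 1" --pt "0 0 0 0 0 0 1" --pt "0 0 0 0 0 0 1" --grip_force 90

```text
t: 60.1
position: [0.4973, 0.3621, 0.1063]
tool_rot: [-3.14, -0.002, 0.161]
contact_force: [-1.3, -0.3, 5.2]
opening: 0.0104
finger_force: 88.8
```

```bash
python3 - <<'E'
from h import *
p,R=stat(rot(.158)); print(p)
dz=p[2]-.079; print('dz',dz)
plan([(p+[0,0,.115],R,5,1),(rk(0,.153,.195+dz),rot(yaw),10,1)],dec=3)
E
```

```text
t 60.1 rack [-0.0017  0.4574  0.1063] F [-1.3 -0.3  5.2] M [-0.35  0.17  0.02] open 0.0104 rot [ 0.0013  0.0016 -0.0025] q [ 0.88  0.46  0.03  0.   -1.15  0.85]
[0.49729678 0.36211486 0.10630172]
dz 0.027301724918695952
[[0,0,0,0,0,-0.023,1],[0,0,0,0,0,-0.023,1],[0,0,0,0,0,-0.023,1],[0,0,0,0,0,-0.023,1],[0,0,0,0,0,-0.023,1],[0,0,0.008,-0.002,0.03,0,1],[0,0,0.007,-0.002,0.03,0,1],[0,0,0.008,-0.002,0.03,0,1],[0,0,0.007,-0.001,0.031,0,1],[0,0,0.008,-0.001,0.03,0,1],[0,0,0.007,-0.001,0.031,0,1],[0,0,0.008,-0.001,0.03,0,1]]
[[0,-0.001,0.007,0,0.031,0,1],[-0.001,0,0.008,0,0.031,-0.001,1],[0,-0.001,0.007,-0.001,0.03,0,1]]
```

Emit:
servo_tool --pt "0 0 0 0 0 -0.023 1" --pt "0 0 0 0 0 -0.023 1" --pt "0 0 0 0 0 -0.023 1" --pt "0 0 0 0 0 -0.023 1" --pt "0 0 0 0 0 -0.023 1" --pt "0 0 0.008 -0.002 0.03 0 1" --pt "0 0 0.007 -0.002 0.03 0 1" --pt "0 0 0.008 -0.002 0.03 0 1" --pt "0 0 0.007 -0.001 0.031 0 1" --pt "0 0 0.008 -0.001 0.03 0 1" --pt "0 0 0.007 -0.001 0.031 0 1" --pt "0 0 0.008 -0.001 0.03 0 1" --grip_force 100

```text
t: 61.3
position: [0.5154, 0.1491, 0.2194]
tool_rot: [-3.141, 0.002, 0.107]
contact_force: [0.4, 0.3, -1.2]
opening: 0.0104
finger_force: 97.6
```

Emit:
servo_tool --pt "0 -0.001 0.007 0 0.031 0 1" --pt "0 0 0.008 0 0.031 -0.001 1" --pt "0 -0.001 0.007 -0.001 0.03 0 1" --pt "0 0 0 0 0 0 1" --pt "0 0 0 0 0 0 1" --pt "0 0 0 0 0 0 1"

```text
t: 61.9
position: [0.5237, 0.0592, 0.2203]
tool_rot: [-3.141, 0.003, 0.086]
contact_force: [0.1, -0.0, -0.4]
opening: 0.0102
finger_force: 97.8
```

```bash
python3 - <<'E'
from h import *
p,R=stat(rot(yaw))
hookpose(.079,'wrist',.0273);hookpose(.079,'side',.0273)
plan([(rk(.0706,.153,.195+.0274),rot(yaw),5,1)])
E
```

```text
t 61.9 rack [-0.0012  0.1534  0.2203] F [ 0.1 -0.  -0.4] M [-0.01  0.02  0.01] open 0.0102 rot [ 0.0003 -0.0035 -0.0002] q [ 0.41  0.22 -0.01 -0.   -1.35  1.25]
lid z 0.1494 expect 0.149 4085
lid z 0.1492 expect 0.149 383
[[0,0.0007,0.0002,0.0143,0.0001,-0.0005,1],[0,0.0007,0.0002,0.0144,0.0001,-0.0005,1],[0,0.0007,0.0002,0.0144,0.0002,-0.0004,1],[0,0.0007,0.0002,0.0143,0.0001,-0.0005,1],[-0.0001,0.0008,0.0001,0.0144,0.0002,-0.0004,1]]
```

Emit:
servo_tool --pt "0 0.001 0 0.0144 0 0 1" --pt "0 0.001 0 0.0144 0 0 1" --pt "0 0.001 0 0.0144 0 0 1" --pt "0 0.001 0 0.0144 0 0 1" --pt "0 0 0 0.0144 0 0 1" --pt "0 0 0 0 0 0 1" --pt "0 0 0 0 0 0 1" --pt "0 0 0 0 0 0 1"

```text
t: 62.8
position: [0.595, 0.0651, 0.2202]
tool_rot: [3.141, -0.0, 0.086]
contact_force: [-0.4, -0.2, -0.3]
opening: 0.0101
finger_force: 97.9
```

```bash
python3 - <<'E'
from h import *
p,R=stat(rot(yaw))
hookpose(.079,'wrist',.0273)
plan([(rk(.0706,.153,p[2]-.022),rot(yaw),3,1),(rk(.0706,.0205,p[2]-.022),rot(yaw),10,1)])
E
```

```text
t 62.8 rack [0.0703 0.1532 0.2202] F [-0.4 -0.2 -0.3] M [-0.01 -0.   -0.02] open 0.0101 rot [-0.0001  0.0002 -0.0005] q [ 0.37  0.36  0.18  0.   -1.39  1.29]
lid z 0.1494 expect 0.1489 2968
[[0,-0.0002,0.0001,0.0001,0,0.0074,1],[0,-0.0002,0.0001,0.0001,0,0.0074,1],[0.0001,-0.0001,0.0001,0,0.0001,0.0074,1],[0,0,0,0,0.0132,0,1],[0,0,0,0,0.0133,0,1],[0,0,0,0,0.0132,0,1],[0,0,0,0,0.0133,0,1],[0,0,0,0,0.0132,0,1],[0,0,0,0,0.0133,0,1],[0,0,0,0,0.0132,0,1],[0,0,0,0,0.0133,0,1],[0,0,0,0,0.0132,0,1]]
[[0,0,0,0,0.0133,-0.0001,1]]
```

Emit:
servo_tool --pt "0 0 0 0 0 0.0074 1" --pt "0 0 0 0 0 0.0074 1" --pt "0 0 0 0 0 0.0074 1" --pt "0 0 0 0 0 0 1" --pt "0 0 0 0 0.0132 0 1" --pt "0 0 0 0 0.0133 0 1" --pt "0 0 0 0 0.0132 0 1" --pt "0 0 0 0 0.0133 0 1" --pt "0 0 0 0 0.0132 0 1"

```text
t: 63.75
position: [0.6013, -0.0027, 0.198]
tool_rot: [3.141, -0.0, 0.084]
contact_force: [0.6, 0.5, -0.5]
opening: 0.0103
finger_force: 97.9
```

Emit:
servo_tool --pt "0 0 0 0 0.0132 0 1" --pt "0 0 0 0 0.0133 0 1" --pt "0 0 0 0 0.0132 0 1" --pt "0 0 0 0 0.0133 0 1" --pt "0 0 0 0 0.0133 0 1" --pt "0 0 0 0 0 0 1" --pt "0 0 0 0 0 0 1"

```text
t: 64.45
position: [0.6068, -0.0676, 0.198]
tool_rot: [3.142, -0.0, 0.084]
contact_force: [0.2, -0.7, 0.3]
opening: 0.0108
finger_force: 97.8
```

```bash
python3 - <<'E'
from h import *
p,R=stat(rot(yaw))
hookpose(.079,'wrist',.0273)
E
```

```text
t 64.45 rack [0.0708 0.0199 0.198 ] F [ 0.2 -0.7  0.3] M [ 0.03 -0.01 -0.02] open 0.0108 rot [-0.      0.0004  0.0009] q [ 0.14  0.39  0.18  0.   -1.35  1.51]
lid z 0.1271 expect 0.1267 2949
```

Emit:
servo_tool --pt "0 0 0 0 0 0.0008 1" --pt "0 0 0 0 0 0.0005 1" --pt "0 0 0 0 0 0 1" --pt "0 0 0 0 0 0 0.85" --pt "0 0 0 0 0 0 0.8" --pt "0 0 0 0 0 0 0.7" --pt "0 0 0 0 0 0 0.6" --pt "0 0 0 0 0 -0.01 0.5" --pt "0 0 0 0 0 -0.03 0.5" --pt "0 0 0 0 0 -0.04 0.3" --pt "0 0 0 0 0 -0.04 0" --pt "0 0 0 0 0 -0.03 0"

```text
t: 65.7
position: [0.6068, -0.0676, 0.3507]
tool_rot: [3.141, -0.004, 0.085]
contact_force: [0.4, -0.7, 0.1]
opening: 0.0833
finger_force: 0.0
```

Emit:
servo_tool --pt "0 0 0 -0.03 0 -0.02 0" --pt "0 0 0 -0.04 0.03 0 0" --pt "0 0 0 -0.04 0.04 0 0" --pt "0 0 0 -0.04 0.04 0 0" --pt "0 0 0 0 0 0 0" --pt "0 0 0 0 0 0 0" --pt "0 0 0 0 0 0 0"

```text
t: 66.4
position: [0.4755, -0.1792, 0.3669]
tool_rot: [-3.142, -0.001, 0.085]
contact_force: [-0.3, 0.2, 0.2]
opening: 0.0853
finger_force: 0.0
```

```bash
python3 - <<'E'
from h import *
p,R=stat(rot(yaw))
for y in (.02,-.08,-.18):
    t=rk(.07,y,.207)
    c,a=tab(t[0],t[1],.207); print(inrack([c[0]/1e3,c[1]/1e3,0]).round(4) if c else '')
im,W=barlook(); save('w9.png',im)
im,W=cloud('side')
cv2.imwrite('pics/s9.png',cv2.cvtColor(cv2.resize(im[140:440,200:440],None,fx=2,fy=2,interpolation=cv2.INTER_CUBIC),cv2.COLOR_RGB2BGR))
E
```

```text
t 66.4 rack [-0.0696 -0.08    0.3669] F [-0.3  0.2  0.2] M [-0.01 -0.02  0.04] open 0.0853 rot [ 0.      0.0008 -0.0001] q [-0.05  0.17  0.29 -0.   -1.7   1.71]
tab 639 (606.5029907226562, -67.78395080566406) (25.954191207885742, 12.45287036895752) 3.7526309490203857
[0.0704 0.0198 0.    ]
tab 581 (615.1048583984375, -167.33021545410156) (25.94911003112793, 11.562192916870117) 4.5856170654296875
[ 0.0705 -0.0801  0.    ]
tab 636 (622.9442749023438, -265.7314453125) (25.523025512695312, 12.533480644226074) 5.4538044929504395
[ 0.07   -0.1788  0.    ]
bar 0.75 1740 ((-59.164424896240234, -157.65211486816406), (25.50507926940918, 123.96843719482422), 0.2278549075126648) 0.038356606294652144
```

View pics/s9.png

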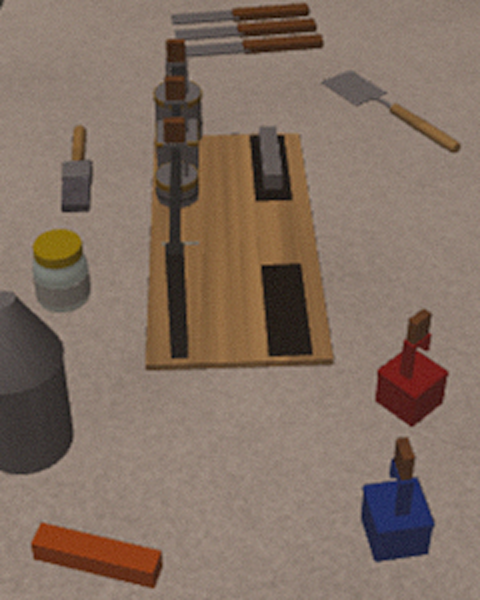

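All three tins hang on the rail at about (175, 50–200), the bar lies on the far pad at (268, 160), and the bystanders and look-alikes have not moved.

```bash
python3 -c "
from cell import hand_in
print(hand_in())"
```

```text
the job is handed in; nothing more can be done
None
```

The job is handed in at about 66 s: the bar was walked end over end and lies on the far pad, and the tall, square and small tins hang within about 1 mm of their marks; nothing else was moved.

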